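# Collar and raise the second prop to match the first

### The job

Two telescopic props on the modelling table are to carry a support board; one is already set to height, the other still has its rod down and its stop collar lies loose on the table. Slip the loose collar over the lowered rod until it rests flat on the mouth of the tube and let go of it, then grip the rod above the collar and draw it straight up, without wrenching it sideways or pulling it out of the tube, until its top is level with the top of the set prop's rod. Finish while still holding the rod steady at that height, clear of the collar, so that a workmate can tighten the thumbscrew; leave the set prop and the other things on the table where they are.

Things in the scene. Friction and masses are not known exactly. Their poses are not given: they have to be found in the camera images.
- free_prop: the prop to be set: a steel base plate 110 x 110 x 10 mm with a grey upright tube on it, 34 mm outside, bore 21.6 mm, from 10 to 140 mm above the table; a low 52 mm ring round its foot. Fixed to the table. Origin at the table under the tube's axis, z up
- tube_mouth (a point): centre of the open top of that tube, 140 mm above the table
- rod: plain steel rod of that prop, 20 mm diameter, 192 mm long, 0.3 to 0.55 kg, loose, standing in the tube on the base plate (0.8 mm play all round): at the start 62 mm of it stand out of the tube. Its top 6 mm taper to 13 mm diameter; thin dark lines ring it every 20 mm. Origin at its foot, z up along the rod
- rod_top (a point): centre of the rod's top end (192 mm above its foot); 202 mm above the table at the start
- collar: loose steel stop collar lying flat on the table: ring 44 mm outside, bore 23.5 mm, 18 mm high, 0.15 kg, with a black thumbscrew that sticks out of its side along +x from 22 to 43 mm from the axis (16 mm thick, axis 9 mm above the underside). Origin on the ring's axis at the underside, z up. At the start the screw points roughly towards the robot; once on the prop either face may be down and the screw may point anywhere. The screw is slack: the ring slides freely on the rod
- set_prop: the prop already set: same base plate and tube, with its collar on the mouth and its rod drawn out. Fixed to the table. Origin at the table under the tube's axis, z up
- set_top (a point): centre of the top end of the set prop's rod (same 20 mm rod); it stands 55 to 95 mm higher than the lowered rod's top; z up
- tape_roll: bystander: blue tape roll lying flat, 96 mm across, 24 high, hole 76 mm, between the props; origin under its centre
- kiln_post: bystander: beige square ceramic tube, 45 x 45 mm, 90 high, upright; origin under its centre
- plaster_mould: bystander: white two-part plaster mould, 100 x 140 x 85 mm; origin under its centre
- glaze_brush: bystander: flat brush with a wooden handle, 200 mm long, lying flat; origin under its middle
- glaze_jar: bystander: glass jar with a white lid, 72 mm across, 95 high; origin under its centre
- spray_bottle: bystander: white spray bottle with a blue head, 72 mm across, 200 high; origin under its centre
- support_board: bystander: plywood board lying flat, 100 x 440 x 18 mm; origin under its centre
- bisque_bowl: bystander: beige bowl, 124 mm across the rim, 55 high; origin under its centre

How it is judged:
By the outcome, as a careful person would: the job done as asked, in the order asked, and still so for the second after the job is handed in, while the arm keeps its last pose, push and grip.
It also fails if it takes over 56 s, if anything falls off the work surface, if the arm or the gripper's body presses on something with over 40 N, if the wrist force passes 120 N, or if a joint passes its speed limit or range.

### The arm

A 7-joint arm with a two-finger parallel gripper is mounted at the origin on the work surface. World frame = base frame: x ahead of the robot, y to its left, z up, the work surface at z = 0. Lengths are in m, angles in rad, forces in N, time in s.
With the tool pointing down it reaches from about 0.425 to 0.825 m from the base axis. Payload 3.6 kg.
Tool frame: the origin (TCP) lies midway between the tips of the shut fingers; the grasp point (between the pads) lies 19 mm behind it; z points along the fingers, y is the direction in which the jaws open and shut (so a half turn about z gives the same grasp; the last joint's range is limited). The gripper opens to 85 mm and grips with 20 to 120 N. Pads are 22 mm wide; open, the fingers measure 114 mm over their backs; the gripper's body (76 mm by 85 mm) begins 54 mm behind the grasp point. The pads swing forward as they close: fully open they stand 13 mm farther back than shut.
Start: joints at [-1.286, 0.615, -0.013, 1.423, 0.008, 1.103, -0.04], TCP at [0.199, 0.619, 0.231] pointing down, gripper open.
Joint ranges: [-3.12, 3.12], [-0.3, 2.06], [-1.34, 1.32], [0.26, 2.42], [-1.36, 4.5], [0.01, 1.98], [-2.84, 2.84]. Speed limits (rad/s): [2.79, 2.79, 3.14, 3.14, 3.14, 3.14, 3.14].

### API

Orientations are given as a 3x3 rotation matrix whose columns are the frame's x, y, z axes.
In Python, from plant import get_obs, grab_frame, camera_model, sign_off gives the robot as it stands. The module is installed in compiled form; this text tells all that it offers.
- The arm moves only by the shell command python3 -m handwheel 'ROWS'. ROWS is JSON, a list of rows, each an object of numbers: "grip": the opening in per cent of the stroke, from 0 (shut) to 100 (fully open); "dx", "dy", "dz": the shift along the tool's x, y, z as a fraction of full scale; "rx", "ry", "rz": the turn, a rotation vector about the tool's x, y, z as a fraction of full scale. A call has 1 to 10 rows; each row shifts and turns the pose as measured when the row begins, along the tool's axes as they then stand; what a row does not reach is not made up. Full scale, the value 1, is 0.8 m for a shift and 90 degrees for a turn. A row lasts 1/10 s, in which the tool goes at most 50 mm and 8.59 degrees, less where a joint would pass 70% of its speed; a pose out of reach is approached as far as the arm can. A call with a number of a shift or a turn outside -1 to 1 is refused whole. A call with a gripper value outside its range is refused whole. The fingers move at their own pace and stop on an object; the grip force is fixed at half the most. Time passes only in rows, so rows that do not move let the fingers close. It gives the time, the measured TCP pose, the force and the opening at its end, in the units of the state.
- get_obs(): the state, without advancing time (a new reading comes with each control period).
- grab_frame(name): name is "scene" or "top"; returns (picture, depth): 420x560x3 uint8, red, green, blue; 420x560 float32, m along the optical axis (not along the pixel's ray), 0 where there is no reading.
- camera_model(name): a dict with "fx", "fy", "cx", "cy" (pixels), "world_to_cam" (4x4, takes a point from world to camera coordinates). Camera axes: x right, y up, looking along -z (the intrinsics and any distortion apply to the point x, -y, -z); pixel columns grow to the right and rows downward; lengths in m; the calibration is good to about 2 mm. A picture is of the moment at which its call begins. camera_model takes no time and is no camera call.
- sign_off(): hands the job in, once; it reports no verdict.
The state is a dict: "time": time; "qpos": joint angles; "qd": joint speeds; "effort": joint torques, N m; "eef_pos": TCP position; "ee_rot": TCP orientation; "contact_force": force on the tool from outside, world axes, zero at the start; "moment": the same for the moment, N m; "gripper_width": finger opening in m.
Only numpy, scipy, OpenCV 4.12 (cv2) and the standard library are available. Lean on these libraries where they do the work, as an engineer would, in place of code of your own. Each camera call takes 0.05 s, during which the arm holds its last target.

## Working session

There is one attempt and no reset: what is moved stays moved. The work goes in short steps, Python scripts to look and compute and a shell command to move; the robot and the scene stay as the last step left them, time stands still between calls to the robot, and variables do not carry over. Pictures are saved under pics/ and viewed, and the job is handed in when it is done.

```bash
mkdir -p pics
cat > h.py <<'E'
import numpy as np, cv2
from plant import get_obs, grab_frame, camera_model
def save(name,fn):
    p,d=grab_frame(name); cv2.imwrite(f'pics/{fn}.png',p[:,:,::-1]); np.save(f'pics/{fn}.npy',d); return p,d
def cam(name):
    m=camera_model(name); return m
def pt(m,u,v,d):
    c=np.array([(u-m['cx'])/m['fx']*d, -(v-m['cy'])/m['fy']*d, -d,1.]); return (np.linalg.inv(np.array(m['world_to_cam']))@c)[:3]
def ray(m,u,v,z):
    T=np.linalg.inv(np.array(m['world_to_cam'])); o=T[:3,3]; p=pt(m,u,v,1.); d=p-o; return o+d*(z-o[2])/d[2]
def proj(m,P):
    c=np.array(m['world_to_cam'])@np.append(P,1); return m['cx']+m['fx']*c[0]/-c[2], m['cy']-m['fy']*c[1]/-c[2]
E
python3 - <<'E'
from h import *
for n in('scene','top'):
    save(n,n+'0'); print(n,camera_model(n))
print(get_obs())
E
```

```text
scene {'fx': 436.2747360090647, 'fy': 436.2747360090647, 'cx': 279.86462059403766, 'cy': 206.02835422974007, 'world_to_cam': array([[ 0.07951812,  0.99680434, -0.00761465, -0.02307001],
       [-0.58747597,  0.0530333 ,  0.80750198,  0.25131208],
       [ 0.80532531, -0.05973761,  0.5898157 , -1.66773395],
       [ 0.        ,  0.        ,  0.        ,  1.        ]])}
top {'fx': 533.0033475909194, 'fy': 533.0033475909194, 'cx': 272.29175582670905, 'cy': 215.88944873919058, 'world_to_cam': array([[-6.69614916e-02, -9.97755555e-01, -1.02826038e-04,
         5.04205019e-03],
       [ 9.77621954e-01, -6.56308810e-02,  1.99869715e-01,
        -5.98699076e-01],
       [-1.99427867e-01,  1.32830492e-02,  9.79822477e-01,
        -1.32648642e+00],
       [ 0.00000000e+00,  0.00000000e+00,  0.00000000e+00,
         1.00000000e+00]])}
{'time': 0.1, 'qpos': array([-1.28652005,  0.61581614, -0.01266422,  1.42475598,  0.00807252,
        1.10340334, -0.04038304]), 'qd': array([-1.10076892e-03, -3.22148220e-03,  2.46503227e-04, -4.09305488e-03,
       -2.98837420e-05,  9.14616697e-04, -1.60054693e-04]), 'effort': array([ 1.06208710e-03, -4.70386040e+01,  2.60154884e-01, -1.71569699e+01,
        1.01514329e-02,  5.95121062e-03, -8.60016570e-06]), 'eef_pos': array([0.19851302, 0.61821396, 0.23025223]), 'ee_rot': array([[-9.52129832e-01,  3.05693054e-01, -7.35108423e-04],
       [ 3.05693937e-01,  9.52127254e-01, -2.21557006e-03],
       [ 2.26323857e-05, -2.33422854e-03, -9.99997275e-01]]), 'contact_force': array([-0.70271886,  1.14960199,  0.4183338 ]), 'moment': array([ 0.02916362, -0.04337744, -0.01609714]), 'gripper_width': 0.08534785474357307}
```

View pics/scene0.png

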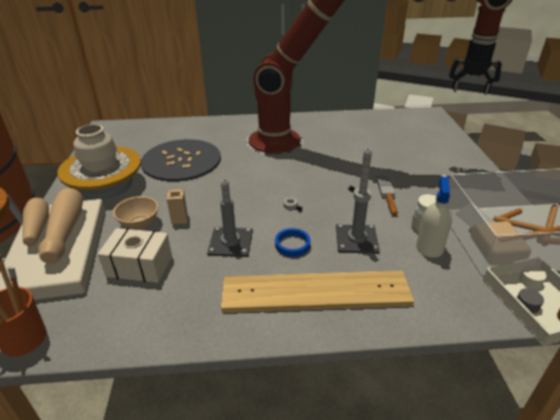

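View pics/top0.png

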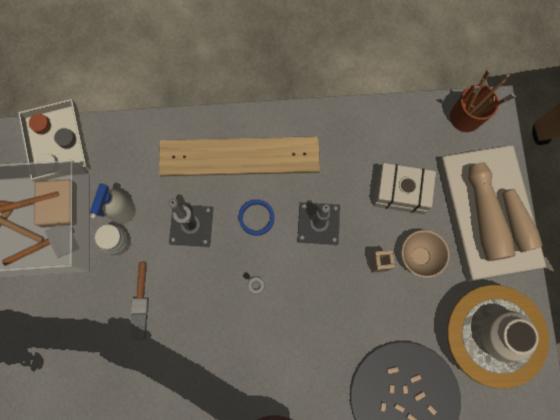

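Run:
```python
from h import *
a=cv2.imread('pics/top0.png');b=cv2.imread('pics/scene0.png')
c=cv2.resize(a[180:300,150:350],None,fx=4,fy=4,interpolation=cv2.INTER_CUBIC)
d=cv2.resize(b[140:260,200:400],None,fx=4,fy=4,interpolation=cv2.INTER_CUBIC)
c=cv2.convertScaleAbs(c,alpha=1.8); d=cv2.convertScaleAbs(d,alpha=1.8)
cv2.imwrite('pics/c0.png',c);cv2.imwrite('pics/d0.png',d)
```

```text
(no output)
```

View pics/c0.png

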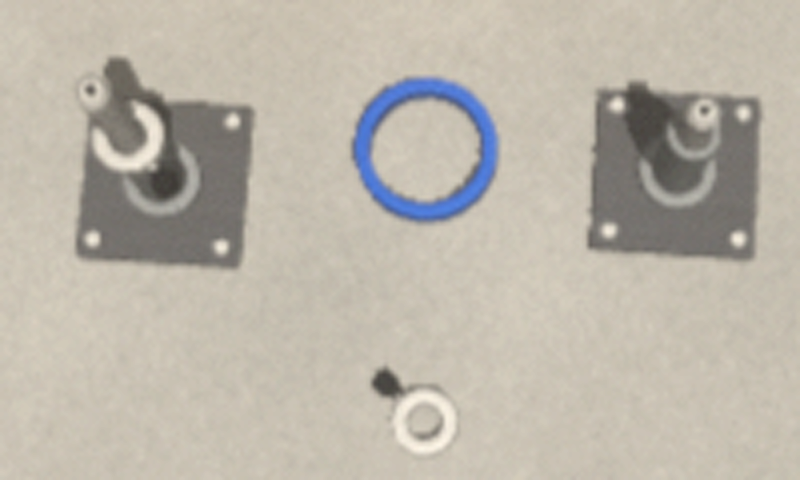

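View pics/d0.png

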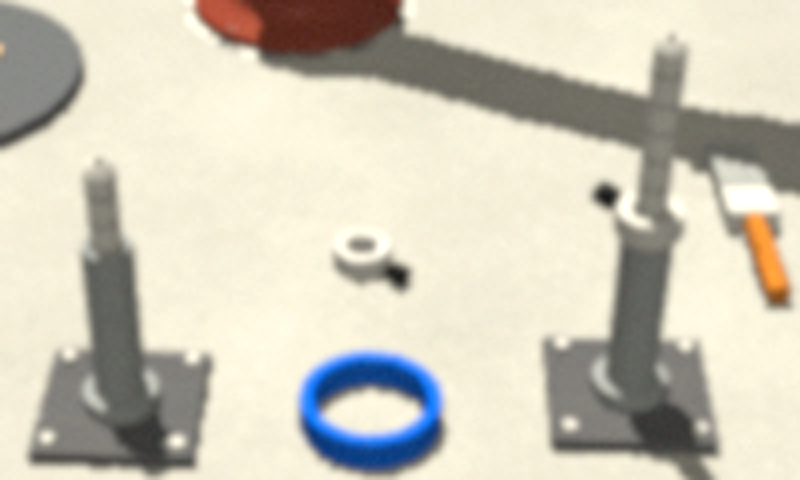

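Run:
```python
from h import *
T=camera_model('top');S=camera_model('scene')
a=cv2.imread('pics/top0.png').astype(int);d=np.load('pics/top0.npy')
g=a.min(2)
def f(u,s):return (u+.5)/4+s-.5
# collar ring by ellipse fit of upsampled mask
def ell(img,x0,x1,y0,y1,th):
    c=cv2.resize(img[y0:y1,x0:x1].astype(np.uint8),None,fx=8,fy=8,interpolation=cv2.INTER_CUBIC)
    m=(c>th).astype(np.uint8)
    cs,_=cv2.findContours(m,cv2.RETR_CCOMP,cv2.CHAIN_APPROX_NONE)
    for k in cs:
        if len(k)>25:
            e=cv2.fitEllipse(k); yield (e[0][0]+.5)/8+x0-.5,(e[0][1]+.5)/8+y0-.5,e[1][0]/8,e[1][1]/8
print('collar');
for e in ell(g,243,272,270,300,110): print(np.round(e,2),ray(T,e[0],e[1],.018).round(4))
print('rod')
for e in ell(g,315,335,200,215,100): print(np.round(e,2),ray(T,e[0],e[1],.202).round(4))
print('set')
for e in ell(g,165,180,196,210,100): print(np.round(e,2),ray(T,e[0],e[1],.277).round(4))
print('holes')
for e in [(617,104),(744,113),(609,230),(738,239),(234,121),(92,239),(221,247)]:print(ray(T,f(e[0],150),f(e[1],180),.01).round(4))
sc=ray(T,f(386,150),f(381,180),.009);print('screw',sc)
print('scene collar',ray(S,f(362,200),f(245,140),.018), 'screw',ray(S,f(400,200),f(274,140),.009))
print('scene rodtop',ray(S,f(100,200),f(163,140),.202))
ds=np.load('pics/scene0.npy')
print(d[200:212,318:334].round(3)[::2])
for z in np.arange(.25,.31,.01): print(z,proj(T,ray(S,f(671,200),f(42,140),z)))
```

```text
collar
[255.68 285.22  15.17  15.43] [0.4247 0.0201 0.018 ]
[255.7  285.15  10.22  10.43] [0.4249 0.02   0.018 ]
rod
[325.75 208.03   4.86   5.09] [ 0.5792 -0.1591  0.202 ]
[325.94 205.12   0.43   2.03] [ 0.5861 -0.1602  0.202 ]
[316.96 200.87   0.86   1.51] [ 0.5977 -0.14    0.202 ]
set
[169.18 208.46   0.99   2.14] [0.5854 0.1924 0.277 ]
[165.35 208.72   1.65   2.55] [0.5854 0.2008 0.277 ]
[164.93 204.97   0.99   1.44] [0.5938 0.2015 0.277 ]
[172.32 202.54   5.03   5.98] [0.5982 0.1852 0.277 ]
[169.87 196.65   1.59   4.13] [0.6119 0.1902 0.277 ]
holes
[ 0.6305 -0.123   0.01  ]
[ 0.6186 -0.2083  0.01  ]
[ 0.5448 -0.1109  0.01  ]
[ 0.5329 -0.1965  0.01  ]
[0.6362 0.1363 0.01  ]
[0.5618 0.2345 0.01  ]
[0.5507 0.1487 0.01  ]
screw [0.45415995 0.04383449 0.009     ]
scene collar [0.42792818 0.02013917 0.018     ] screw [0.45492523 0.04593797 0.009     ]
scene rodtop [ 0.58424057 -0.1576646   0.202     ]
[[1.462 1.457 1.455 1.46  1.46  1.455 1.459 1.464 1.46  1.456 1.46  1.453
  1.465 1.46  1.456 1.459]
 [1.453 1.457 1.457 1.455 1.458 1.447 1.455 1.459 1.458 1.454 1.458 1.459
  1.459 1.4
[... 166 characters left out ...]
 1.252 1.245 1.253 1.258
  1.45  1.447 1.445 1.444]
 [1.308 1.309 1.309 1.26  1.254 1.246 1.245 1.248 1.244 1.244 1.246 1.25
  1.444 1.445 1.448 1.44 ]
 [1.31  1.311 1.281 1.268 1.255 1.254 1.252 1.247 1.244 1.245 1.249 1.311
  1.443 1.44  1.443 1.445]]
0.25 (np.float64(168.58653675775747), np.float64(225.7271342481567))
0.26 (np.float64(169.9642600643134), np.float64(216.90882218974298))
0.27 (np.float64(171.35648204194513), np.float64(207.99770934515524))
0.28 (np.float64(172.76343276958966), np.float64(198.99232306175344))
0.29000000000000004 (np.float64(174.1853472202253), np.float64(189.89115936189705))
0.30000000000000004 (np.float64(175.62246539169462), np.float64(180.69268210559403))
```

Top and scene views agree: the collar is at about (0.425, 0.020), with its screw pointing away from the robot at roughly 41°. The free prop's axis is at about (0.582, -0.160). In the top view the collar is at pixel (256,285), the lowered rod top at (326,207) and the set rod top at (172,203).

```bash
python3 -m handwheel '[{"grip":100,"dx":-0.038,"dy":-0.03},{"grip":100,"dx":-0.038,"dy":-0.03},{"grip":100,"dx":-0.038,"dy":-0.03},{"grip":100,"dx":-0.038,"dy":-0.03},{"grip":100,"dx":-0.038,"dy":-0.03},{"grip":100,"dx":-0.038,"dy":-0.03},{"grip":100,"dx":-0.038,"dy":-0.03},{"grip":100,"dx":-0.038,"dy":-0.03},{"grip":100,"dx":-0.038,"dy":-0.03},{"grip":100,"dx":-0.038,"dy":-0.03}]'
cat >> h.py <<'E'
def go(target,ang=None,up=None):
    o=get_obs();p=np.array(o['eef_pos']);R=np.array(o['ee_rot'])
    d=R.T@(np.array(target)-p)
    a=np.degrees(np.arctan2(R[1,1],R[0,1]))
    tilt=R.T@np.array([0,0,-1.])
    print('t',round(o['time'],2),'pos',p.round(4),'jaw',a.round(2),'tilt rx,ry(frac)',np.round(np.degrees([-tilt[1],tilt[0]])/90,4),'w',round(o['gripper_width'],4),'F',np.round(o['contact_force'],1),'M',np.round(o['moment'],2),'q7',np.round(o['qpos'][6],2))
    print('d tool',d.round(4),'frac',(d/.8).round(4), 'rz frac to ang', None if ang is None else np.round(-(ang-a)/90,3))
E
python3 -c "
from h import *
go([.4255,.02,.23],-49)"
```

```text
t 0.1 pos [0.1985 0.6182 0.2303] jaw 72.2 tilt rx,ry(frac) [-0.0015 -0.    ] w 0.0853 F [-0.7  1.1  0.4] M [ 0.03 -0.04 -0.02] q7 -0.04
d tool [-0.399  -0.5002  0.0014] frac [-0.4987 -0.6252  0.0018] rz frac to ang 1.347schema error: expected keys grip, dx, dy, dz, rx, ry, rz
```

```bash
python3 -m handwheel '[{"grip":100,"dx":-0.038,"dy":-0.03,"dz":0,"rx":0,"ry":0,"rz":0},{"grip":100,"dx":-0.038,"dy":-0.03,"dz":0,"rx":0,"ry":0,"rz":0},{"grip":100,"dx":-0.038,"dy":-0.03,"dz":0,"rx":0,"ry":0,"rz":0},{"grip":100,"dx":-0.038,"dy":-0.03,"dz":0,"rx":0,"ry":0,"rz":0},{"grip":100,"dx":-0.038,"dy":-0.03,"dz":0,"rx":0,"ry":0,"rz":0},{"grip":100,"dx":-0.038,"dy":-0.03,"dz":0,"rx":0,"ry":0,"rz":0},{"grip":100,"dx":-0.038,"dy":-0.03,"dz":0,"rx":0,"ry":0,"rz":0},{"grip":100,"dx":-0.038,"dy":-0.03,"dz":0,"rx":0,"ry":0,"rz":0},{"grip":100,"dx":-0.038,"dy":-0.03,"dz":0,"rx":0,"ry":0,"rz":0},{"grip":100,"dx":-0.038,"dy":-0.03,"dz":0,"rx":0,"ry":0,"rz":0}]'
python3 -c "
from h import *
go([.4255,.02,.23],-49)"
```

```text
time: 1.1
eef_pos: [0.4156, 0.2898, 0.2241]
ee_rot: [[-0.957, 0.291, -0.01], [0.291, 0.957, -0.007], [0.008, -0.01, -1.0]]
contact_force: [-0.2, 1.0, 0.2]
gripper_width: 0.0851
t 1.1 pos [0.4156 0.2898 0.2241] jaw 73.11 tilt rx,ry(frac) [-0.006 -0.005] w 0.0851 F [-0.2  1.   0.2] M [ 0.01 -0.05 -0.04] q7 0.63
d tool [-0.0878 -0.2553 -0.0041] frac [-0.1098 -0.3191 -0.0052] rz frac to ang 1.357
```

```bash
python3 -m handwheel '[{"grip":100,"dx":-0.0157,"dy":-0.0456,"dz":0,"rx":0,"ry":0,"rz":0},{"grip":100,"dx":-0.0157,"dy":-0.0456,"dz":0,"rx":0,"ry":0,"rz":0},{"grip":100,"dx":-0.0157,"dy":-0.0456,"dz":0,"rx":0,"ry":0,"rz":0},{"grip":100,"dx":-0.0157,"dy":-0.0456,"dz":0,"rx":0,"ry":0,"rz":0},{"grip":100,"dx":-0.0157,"dy":-0.0456,"dz":0,"rx":0,"ry":0,"rz":0},{"grip":100,"dx":-0.0157,"dy":-0.0456,"dz":0,"rx":0,"ry":0,"rz":0},{"grip":100,"dx":-0.0157,"dy":-0.0456,"dz":0,"rx":0,"ry":0,"rz":0},{"grip":100,"dx":0,"dy":0,"dz":0,"rx":0,"ry":0,"rz":0.095},{"grip":100,"dx":0,"dy":0,"dz":0,"rx":0,"ry":0,"rz":0.095},{"grip":100,"dx":0,"dy":0,"dz":0,"rx":0,"ry":0,"rz":0.095}]'
python3 -m handwheel '[{"grip":100,"dx":0,"dy":0,"dz":0,"rx":0,"ry":0,"rz":0.095},{"grip":100,"dx":0,"dy":0,"dz":0,"rx":0,"ry":0,"rz":0.095},{"grip":100,"dx":0,"dy":0,"dz":0,"rx":0,"ry":0,"rz":0.095},{"grip":100,"dx":0,"dy":0,"dz":0,"rx":0,"ry":0,"rz":0.095},{"grip":100,"dx":0,"dy":0,"dz":0,"rx":0,"ry":0,"rz":0.095},{"grip":100,"dx":0,"dy":0,"dz":0,"rx":0,"ry":0,"rz":0.095},{"grip":100,"dx":0,"dy":0,"dz":0,"rx":0,"ry":0,"rz":0.095},{"grip":100,"dx":0,"dy":0,"dz":0,"rx":0,"ry":0,"rz":0.095},{"grip":100,"dx":0,"dy":0,"dz":0,"rx":0,"ry":0,"rz":0.095},{"grip":100,"dx":0,"dy":0,"dz":0,"rx":0,"ry":0,"rz":0.095}]'
python3 -c "
from h import *
go([.4255,.02,.1],-49)"
```

```text
time: 2.1
eef_pos: [0.4248, -0.0013, 0.2239]
ee_rot: [[-0.728, 0.685, -0.013], [0.685, 0.728, -0.011], [0.002, -0.017, -1.0]]
contact_force: [0.3, 0.3, 0.5]
gripper_width: 0.0855
time: 3.1
eef_pos: [0.421, -0.0017, 0.2215]
ee_rot: [[0.63, 0.776, -0.02], [0.776, -0.63, -0.011], [-0.021, -0.009, -1.0]]
contact_force: [-0.7, 0.1, -0.6]
gripper_width: 0.0855
t 3.1 pos [ 0.421  -0.0017  0.2215] jaw -39.07 tilt rx,ry(frac) [-0.0058  0.0134] w 0.0855 F [-0.7  0.1 -0.6] M [ 0.04 -0.06 -0.04] q7 -0.47
d tool [ 0.0222 -0.0091  0.1211] frac [ 0.0278 -0.0113  0.1514] rz frac to ang 0.11
```

```bash
python3 -m handwheel '[{"grip":100,"dx":0.01,"dy":-0.004,"dz":0.03,"rx":-0.003,"ry":0.007,"rz":0.03},{"grip":100,"dx":0.01,"dy":-0.004,"dz":0.04,"rx":-0.003,"ry":0.006,"rz":0},{"grip":100,"dx":0.006,"dy":-0.002,"dz":0.04,"rx":0,"ry":0,"rz":0},{"grip":100,"dx":0,"dy":0,"dz":0.02,"rx":0,"ry":0,"rz":0},{"grip":100,"dx":0,"dy":0,"dz":0,"rx":0,"ry":0,"rz":0},{"grip":100,"dx":0,"dy":0,"dz":0,"rx":0,"ry":0,"rz":0}]'
python3 - <<'E'
from h import *
go([.4255,.02,.1],-49)
save('top','top1'); save('scene','scene1')
E
python3 - <<'E'
import cv2
a=cv2.imread('pics/top1.png');b=cv2.imread('pics/scene1.png')
import numpy as np
c=cv2.resize(a[220:320,200:300],None,fx=4,fy=4);d=cv2.resize(b[130:230,240:340],None,fx=4,fy=4)
cv2.imwrite('pics/cd1.png',cv2.convertScaleAbs(np.hstack([c,d]),alpha=1.8))
E
```

```text
time: 3.7
eef_pos: [0.429, 0.0203, 0.1141]
ee_rot: [[0.668, 0.744, 0.003], [0.744, -0.668, -0.001], [0.001, 0.003, -1.0]]
contact_force: [-0.7, -0.6, -0.1]
gripper_width: 0.0857
t 3.7 pos [0.429  0.0203 0.1141] jaw -41.95 tilt rx,ry(frac) [ 0.0018 -0.0006] w 0.0857 F [-0.7 -0.6 -0.1] M [ 0.03 -0.05  0.01] q7 -0.39
d tool [-0.0026 -0.0024  0.0141] frac [-0.0032 -0.003   0.0176] rz frac to ang 0.078
```

View pics/cd1.png

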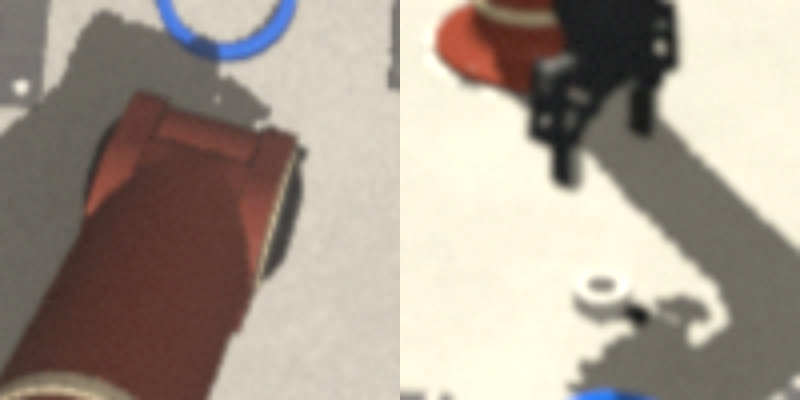

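```bash
python3 -m handwheel '[{"grip":100,"dx":-0.003,"dy":-0.003,"dz":0,"rx":0,"ry":0,"rz":0.06},{"grip":100,"dx":0,"dy":0,"dz":0.02,"rx":0.002,"ry":0,"rz":0.015},{"grip":100,"dx":0,"dy":0,"dz":0.03,"rx":0,"ry":0,"rz":0},{"grip":100,"dx":0,"dy":0,"dz":0.03,"rx":0,"ry":0,"rz":0},{"grip":100,"dx":0,"dy":0,"dz":0.02,"rx":0,"ry":0,"rz":0},{"grip":100,"dx":0,"dy":0,"dz":0,"rx":0,"ry":0,"rz":0},{"grip":100,"dx":0,"dy":0,"dz":0,"rx":0,"ry":0,"rz":0}]'
python3 - <<'E'
from h import *
go([.4255,.02,.003],-49)
E
```

```text
time: 4.5
eef_pos: [0.4351, 0.0204, 0.0403]
ee_rot: [[0.754, 0.656, 0.024], [0.656, -0.754, 0.004], [0.021, 0.013, -1.0]]
contact_force: [0.1, 0.4, 0.8]
gripper_width: 0.0857
t 4.5 pos [0.4351 0.0204 0.0403] jaw -48.97 tilt rx,ry(frac) [ 0.0083 -0.0131] w 0.0857 F [0.1 0.4 0.8] M [ 0.    0.02 -0.01] q7 -0.34
d tool [-0.0083 -0.0065  0.0371] frac [-0.0103 -0.0081  0.0463] rz frac to ang 0.0
```

```bash
python3 -m handwheel '[{"grip":100,"dx":-0.01,"dy":-0.008,"dz":0,"rx":0.008,"ry":-0.013,"rz":0},{"grip":100,"dx":0,"dy":0,"dz":0,"rx":0,"ry":0,"rz":0},{"grip":100,"dx":0,"dy":0,"dz":0,"rx":0,"ry":0,"rz":0}]'
python3 - <<'E'
from h import *
go([.4255,.02,.003],-49); print(get_obs()['qpos'].round(3))
E
```

```text
time: 4.8
eef_pos: [0.4258, 0.0201, 0.0428]
ee_rot: [[0.754, 0.657, 0.004], [0.657, -0.754, -0.0], [0.003, 0.003, -1.0]]
contact_force: [0.6, 0.2, -0.5]
gripper_width: 0.0853
t 4.8 pos [0.4258 0.0201 0.0428] jaw -48.95 tilt rx,ry(frac) [ 0.0018 -0.0018] w 0.0853 F [ 0.6  0.2 -0.5] M [-0.01 -0.02 -0.07] q7 -0.35
d tool [-0.0004 -0.0003  0.0398] frac [-0.0005 -0.0003  0.0498] rz frac to ang 0.001
[-0.311  0.637  0.312  2.241 -0.584  0.336 -0.354]
```

```bash
python3 -m handwheel '[{"grip":100,"dx":-0.0005,"dy":0,"dz":0.012,"rx":0.002,"ry":-0.002,"rz":0},{"grip":100,"dx":-0.002,"dy":-0.001,"dz":0.012,"rx":0,"ry":-0.002,"rz":0},{"grip":100,"dx":-0.001,"dy":0,"dz":0.012,"rx":0,"ry":-0.001,"rz":0},{"grip":100,"dx":0,"dy":0,"dz":0,"rx":0,"ry":0,"rz":0},{"grip":100,"dx":0,"dy":0,"dz":0,"rx":0,"ry":0,"rz":0}]'
python3 - <<'E'
from h import *
go([.4255,.02,.003],-49); print(get_obs()['qpos'].round(3))
E
```

```text
time: 5.3
eef_pos: [0.4232, 0.0191, 0.0118]
ee_rot: [[0.754, 0.657, -0.004], [0.657, -0.754, -0.003], [-0.005, -0.0, -1.0]]
contact_force: [0.1, 1.2, 0.6]
gripper_width: 0.0857
t 5.3 pos [0.4232 0.0191 0.0118] jaw -48.9 tilt rx,ry(frac) [-0.0002  0.0031] w 0.0857 F [0.1 1.2 0.6] M [-0.02 -0.04  0.03] q7 -0.32
d tool [0.0024 0.0008 0.0088] frac [0.0029 0.001  0.011 ] rz frac to ang 0.001
[-0.256  0.698  0.233  2.255 -0.625  0.252 -0.32 ]
```

```bash
python3 -m handwheel '[{"grip":100,"dx":0.003,"dy":0.001,"dz":0.006,"rx":0,"ry":0.003,"rz":0},{"grip":100,"dx":0,"dy":0,"dz":0.004,"rx":0,"ry":0,"rz":0},{"grip":100,"dx":0,"dy":0,"dz":0,"rx":0,"ry":0,"rz":0}]'
python3 - <<'E'
from h import *
go([.4255,.02,.003],-49); p,d=save('scene','s2')
b=cv2.resize(p[150:250,240:340,::-1],None,fx=5,fy=5); cv2.imwrite('pics/s2c.png',cv2.convertScaleAbs(b,alpha=1.8))
E
```

```text
time: 5.6
eef_pos: [0.426, 0.02, 0.0032]
ee_rot: [[0.754, 0.657, 0.0], [0.657, -0.754, 0.0], [0.0, 0.0, -1.0]]
contact_force: [-0.7, -0.3, 0.4]
gripper_width: 0.0854
t 5.6 pos [0.426  0.02   0.0032] jaw -48.92 tilt rx,ry(frac) [ 0.0001 -0.0003] w 0.0854 F [-0.7 -0.3  0.4] M [-0.01 -0.01 -0.02] q7 -0.31
d tool [-0.0004 -0.0003  0.0002] frac [-0.0005 -0.0004  0.0003] rz frac to ang 0.001
```

View pics/s2c.png

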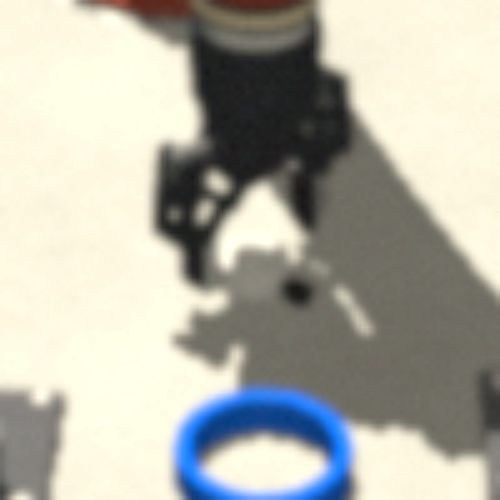

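The collar (centre about (293,204) in the full picture) sits between the fingers, so I'll close.

```bash
python3 -m handwheel '[{"grip":45,"dx":0,"dy":0,"dz":0,"rx":0,"ry":0,"rz":0},{"grip":45,"dx":0,"dy":0,"dz":0,"rx":0,"ry":0,"rz":0},{"grip":45,"dx":0,"dy":0,"dz":0,"rx":0,"ry":0,"rz":0},{"grip":45,"dx":0,"dy":0,"dz":0,"rx":0,"ry":0,"rz":0},{"grip":45,"dx":0,"dy":0,"dz":0,"rx":0,"ry":0,"rz":0},{"grip":45,"dx":0,"dy":0,"dz":0,"rx":0,"ry":0,"rz":0}]'
python3 - <<'E'
from h import *
go([.4255,.02,.003],-49); print(get_obs()['contact_force'])
E
```

```text
time: 6.25
eef_pos: [0.4266, 0.0199, 0.0047]
ee_rot: [[0.754, 0.657, 0.003], [0.657, -0.754, 0.0], [0.002, 0.002, -1.0]]
contact_force: [0.0, 0.8, -1.6]
gripper_width: 0.0415
t 6.25 pos [0.4266 0.0199 0.0047] jaw -48.93 tilt rx,ry(frac) [ 0.0012 -0.0016] w 0.0415 F [ 0.   0.8 -1.6] M [-0.08 -0.04  0.03] q7 -0.31
d tool [-0.0007 -0.0008  0.0016] frac [-0.0009 -0.001   0.0021] rz frac to ang 0.001
[ 0.03584898  0.7679812  -1.57978132]
```

```bash
python3 -m handwheel '[{"grip":20,"dx":0,"dy":0,"dz":0,"rx":0,"ry":0,"rz":0},{"grip":20,"dx":0,"dy":0,"dz":0,"rx":0,"ry":0,"rz":0},{"grip":20,"dx":0,"dy":0,"dz":0,"rx":0,"ry":0,"rz":0}]'
python3 - <<'E'
from h import *
go([.4255,.02,.003],-49); p,d=save('scene','s3')
b=cv2.resize(p[150:250,240:340,::-1],None,fx=5,fy=5); cv2.imwrite('pics/s3c.png',cv2.convertScaleAbs(b,alpha=1.8))
E
```

```text
time: 6.55
eef_pos: [0.4265, 0.02, 0.0045]
ee_rot: [[0.754, 0.657, 0.003], [0.657, -0.754, 0.0], [0.002, 0.002, -1.0]]
contact_force: [-0.4, -0.9, 1.2]
gripper_width: 0.0414
t 6.55 pos [0.4265 0.02   0.0045] jaw -48.91 tilt rx,ry(frac) [ 0.001  -0.0013] w 0.0414 F [-0.4 -0.9  1.2] M [-0.    0.02 -0.  ] q7 -0.31
d tool [-0.0007 -0.0007  0.0015] frac [-0.0009 -0.0008  0.0018] rz frac to ang 0.001
```

View pics/s3c.png

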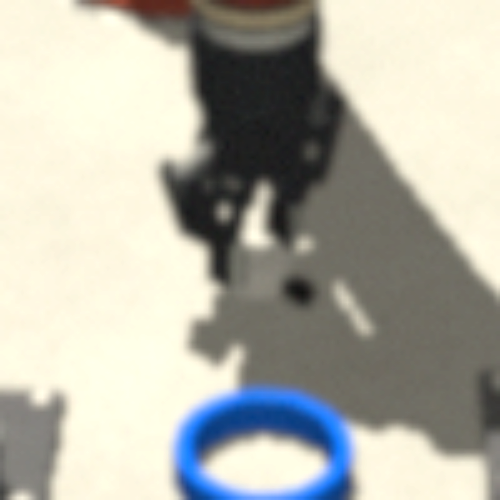

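```bash
python3 -m handwheel '[{"grip":20,"dx":0,"dy":0,"dz":-0.015,"rx":0,"ry":0,"rz":0},{"grip":20,"dx":0,"dy":0,"dz":-0.025,"rx":0,"ry":0,"rz":0},{"grip":20,"dx":0,"dy":0,"dz":-0.03,"rx":0,"ry":0,"rz":0},{"grip":20,"dx":0,"dy":0,"dz":-0.03,"rx":0,"ry":0,"rz":0},{"grip":20,"dx":0,"dy":0,"dz":-0.03,"rx":0,"ry":0,"rz":0},{"grip":20,"dx":0,"dy":0,"dz":-0.03,"rx":0,"ry":0,"rz":0},{"grip":20,"dx":0,"dy":0,"dz":-0.03,"rx":0,"ry":0,"rz":0},{"grip":20,"dx":0,"dy":0,"dz":-0.03,"rx":0,"ry":0,"rz":0},{"grip":20,"dx":0,"dy":0,"dz":-0.03,"rx":0,"ry":0,"rz":0},{"grip":20,"dx":0,"dy":0,"dz":-0.02,"rx":0,"ry":0,"rz":0}]'
python3 - <<'E'
from h import *
go([.5,-.08,.24],-49)
E
```

```text
time: 7.6
eef_pos: [0.4213, 0.0201, 0.2246]
ee_rot: [[0.754, 0.656, -0.012], [0.657, -0.754, 0.0], [-0.009, -0.008, -1.0]]
contact_force: [0.0, 0.6, -2.0]
gripper_width: 0.0421
t 7.6 pos [0.4213 0.0201 0.2246] jaw -48.97 tilt rx,ry(frac) [-0.0051  0.0058] w 0.0421 F [ 0.   0.6 -2. ] M [-0.01 -0.06 -0.02] q7 -0.64
d tool [-0.0065  0.127  -0.0163] frac [-0.0081  0.1588 -0.0204] rz frac to ang 0.0
```

```bash
python3 -m handwheel '[{"grip":20,"dx":-0.001,"dy":0.02,"dz":-0.01,"rx":-0.005,"ry":0.006,"rz":0},{"grip":20,"dx":-0.001,"dy":0.035,"dz":-0.005,"rx":0,"ry":0,"rz":0},{"grip":20,"dx":-0.001,"dy":0.035,"dz":0,"rx":0,"ry":0,"rz":0},{"grip":20,"dx":-0.001,"dy":0.035,"dz":0,"rx":0,"ry":0,"rz":0},{"grip":20,"dx":-0.001,"dy":0.035,"dz":0,"rx":0,"ry":0,"rz":0},{"grip":20,"dx":-0.001,"dy":0.02,"dz":0,"rx":0,"ry":0,"rz":0},{"grip":20,"dx":0,"dy":0,"dz":0,"rx":0,"ry":0,"rz":0},{"grip":20,"dx":0,"dy":0,"dz":0,"rx":0,"ry":0,"rz":0}]'
python3 - <<'E'
from h import *
go([.5815,-.1595,.24],-49)
p,d=save('scene','s4')
b=cv2.resize(p[110:260,180:330,::-1],None,fx=4,fy=4,interpolation=cv2.INTER_CUBIC); cv2.imwrite('pics/s4c.png',cv2.convertScaleAbs(b,alpha=1.6))
p,d=save('top','t4')
b=cv2.resize(p[150:250,250:370,::-1],None,fx=5,fy=5,interpolation=cv2.INTER_CUBIC); cv2.imwrite('pics/t4c.png',cv2.convertScaleAbs(b,alpha=1.6))
E
```

```text
time: 8.4
eef_pos: [0.515, -0.1016, 0.2338]
ee_rot: [[0.754, 0.657, -0.001], [0.657, -0.754, -0.001], [-0.001, 0.0, -1.0]]
contact_force: [0.6, 0.7, -0.9]
gripper_width: 0.0418
t 8.4 pos [ 0.515  -0.1016  0.2338] jaw -48.95 tilt rx,ry(frac) [0.     0.0006] w 0.0418 F [ 0.6  0.7 -0.9] M [0.02 0.01 0.02] q7 -0.35
d tool [ 0.0121  0.0873 -0.0062] frac [ 0.0152  0.1092 -0.0077] rz frac to ang 0.001
```

View pics/s4c.png

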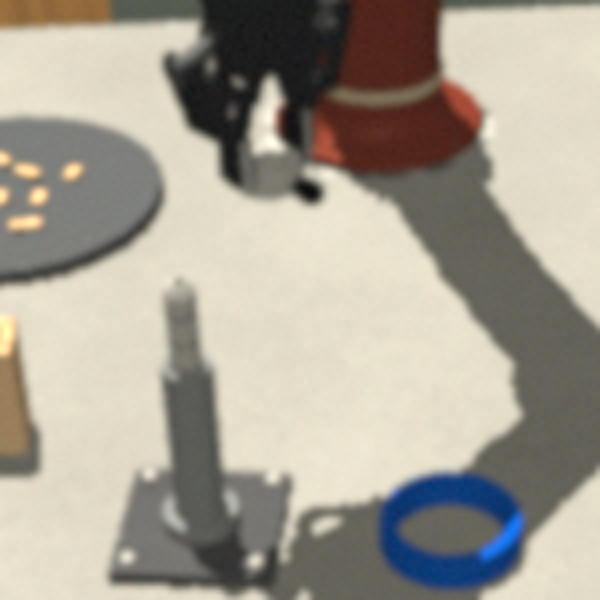

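View pics/t4c.png

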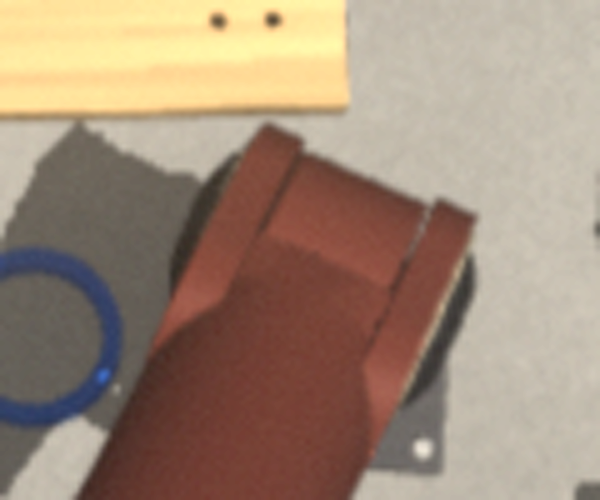

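```bash
python3 - <<'E'
from h import *
S=camera_model('scene');T=camera_model('top')
o=get_obs();p=o['eef_pos'];R=o['ee_rot']
f=lambda u,v:((u+.5)/4+180-.5,(v+.5)/4+110-.5)
inv=lambda u,v:((u-180+.5)*4-.5,(v-110+.5)*4-.5)
for nm,off,h in [('coltop',0,.018),('colbot',0,0),('screwtip',.043,.009),('front',.022,0)]:
    P=p+R[:,0]*off+np.array([0,0,h-.0045]); print(nm,np.round(inv(*proj(S,P)),1))
# bottom outline pixel extents: project circle bottom
th=np.linspace(0,2*np.pi,73)
q=np.array([inv(*proj(S,p+np.array([.022*np.cos(t),.022*np.sin(t),-.0045]))) for t in th]);print('bot ext',q.min(0).round(1),q.max(0).round(1))
for z,r in((.202,.0065),(.14,.017)):
    q=np.array([inv(*proj(S,np.array([.5817+r*np.cos(t),-.1597+r*np.sin(t),z]))) for t in th]);print(z,q.min(0).round(1),q.max(0).round(1))
g=lambda u,v:((u+.5)/4+150-.5,(v+.5)/4+180-.5)
for z,r in((.202,.0065),(.14,.017)):
    q=np.array([proj(T,np.array([.5817+r*np.cos(t),-.1597+r*np.sin(t),z])) for t in th]);q=(q-[150,180]+.5)*4-.5;print('top c0',z,q.min(0).round(1),q.max(0).round(1))
q=np.array([proj(T,np.array([.4248+.022*np.cos(t),.02+.022*np.sin(t),.018])) for t in th]);q=(q-[150,180]+.5)*4-.5;print('top collar',q.min(0),q.max(0))
E
python3 - <<'E'
import cv2
a=cv2.imread('pics/s4.png'); b=cv2.resize(a[130:185,215:265],None,fx=12,fy=10.9,interpolation=cv2.INTER_CUBIC)
b=cv2.resize(a[130:180,210:265],None,fx=12,fy=12,interpolation=cv2.INTER_CUBIC);cv2.imwrite('pics/s4d.png',cv2.convertScaleAbs(b,alpha=1.8))
a=cv2.imread('pics/top0.png');b=cv2.resize(a[190:240,300:350],None,fx=12,fy=12,interpolation=cv2.INTER_CUBIC);cv2.imwrite('pics/t0d.png',cv2.convertScaleAbs(b,alpha=1.8))
E
```

```text
coltop [267.  158.2]
colbot [268.5 183.2]
screwtip [314.4 194.2]
front [292.  195.2]
bot ext [233.9 166.3] [303.  200.6]
0.202 [166.1 275.2] [187.4 286.7]
0.14 [158. 348.] [211.8 379. ]
top c0 0.202 [694.   98.6] [716.3 120.3]
top c0 0.14 [667.5 104.2] [722.9 158.5]
top collar [390.66710782 388.45980698] [457.97290955 456.16569741]
```

View pics/s4d.png

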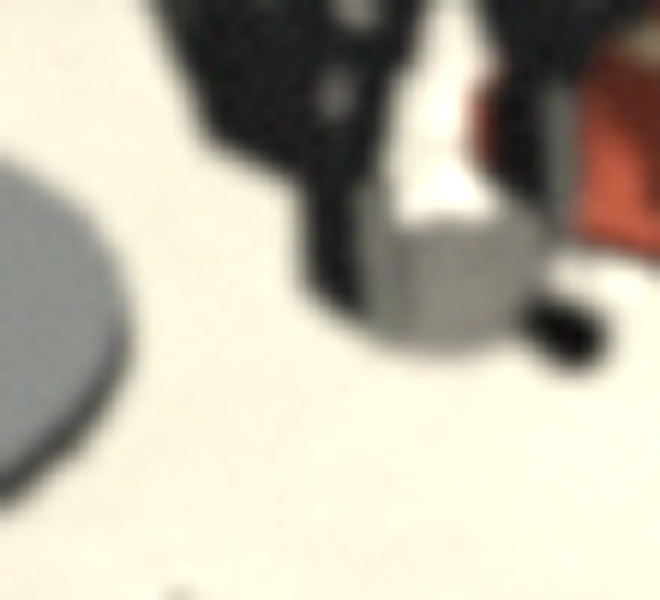

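View pics/t0d.png

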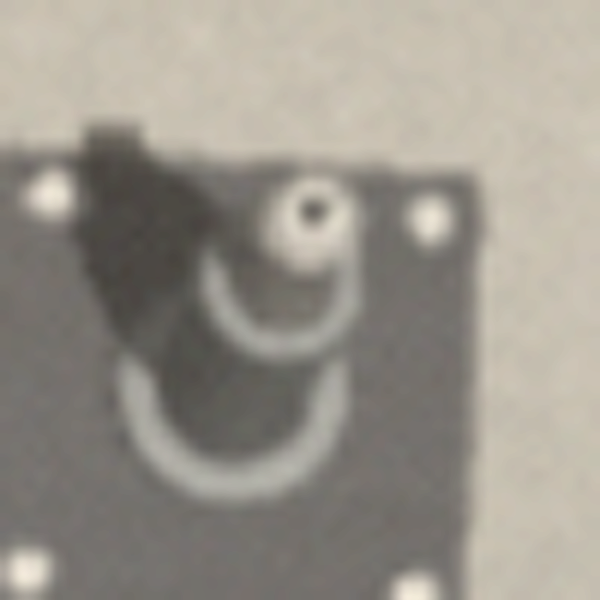

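```bash
python3 -m handwheel '[{"grip":20,"dx":0.004,"dy":0.02,"dz":0,"rx":0,"ry":0,"rz":0},{"grip":20,"dx":0.004,"dy":0.03,"dz":0,"rx":0,"ry":0,"rz":0},{"grip":20,"dx":0.004,"dy":0.03,"dz":0,"rx":0,"ry":0,"rz":0},{"grip":20,"dx":0.003,"dy":0.015,"dz":0,"rx":0,"ry":0,"rz":0},{"grip":20,"dx":0,"dy":0,"dz":0,"rx":0,"ry":0,"rz":0},{"grip":20,"dx":0,"dy":0,"dz":0,"rx":0,"ry":0,"rz":0}]'
python3 - <<'E'
from h import *
go([.5826,-.1583,.215],-49)
E
```

```text
time: 9.1
eef_pos: [0.5726, -0.1427, 0.2325]
ee_rot: [[0.746, 0.666, -0.006], [0.666, -0.746, 0.008], [0.001, -0.01, -1.0]]
contact_force: [0.4, -0.2, -2.4]
gripper_width: 0.0416
t 9.1 pos [ 0.5726 -0.1427  0.2325] jaw -48.24 tilt rx,ry(frac) [-0.0062 -0.0008] w 0.0416 F [ 0.4 -0.2 -2.4] M [-0.06  0.04  0.01] q7 -0.29
d tool [-0.0029  0.0185  0.0173] frac [-0.0037  0.0231  0.0216] rz frac to ang 0.008
```

```bash
python3 -m handwheel '[{"grip":20,"dx":-0.003,"dy":0.018,"dz":0,"rx":-0.006,"ry":0,"rz":0.008},{"grip":20,"dx":0,"dy":0.004,"dz":0,"rx":0,"ry":0,"rz":0},{"grip":20,"dx":0,"dy":0,"dz":0,"rx":0,"ry":0,"rz":0},{"grip":20,"dx":0,"dy":0,"dz":0,"rx":0,"ry":0,"rz":0}]'
python3 - <<'E'
from h import *
go([.5826,-.1583,.212],-49)
p,d=save('scene','s5')
b=cv2.resize(p[140:220,190:280,::-1],None,fx=7,fy=7,interpolation=cv2.INTER_CUBIC); cv2.imwrite('pics/s5c.png',cv2.convertScaleAbs(b,alpha=1.5))
E
```

```text
time: 9.5
eef_pos: [0.5817, -0.1559, 0.2325]
ee_rot: [[0.753, 0.658, -0.0], [0.658, -0.753, 0.003], [0.002, -0.002, -1.0]]
contact_force: [-0.8, 0.0, -3.3]
gripper_width: 0.0413
t 9.5 pos [ 0.5817 -0.1559  0.2325] jaw -48.87 tilt rx,ry(frac) [-0.0013 -0.0012] w 0.0413 F [-0.8  0.  -3.3] M [-0.01 -0.   -0.04] q7 -0.28
d tool [-0.001   0.0024  0.0204] frac [-0.0012  0.003   0.0256] rz frac to ang 0.001
```

View pics/s5c.png

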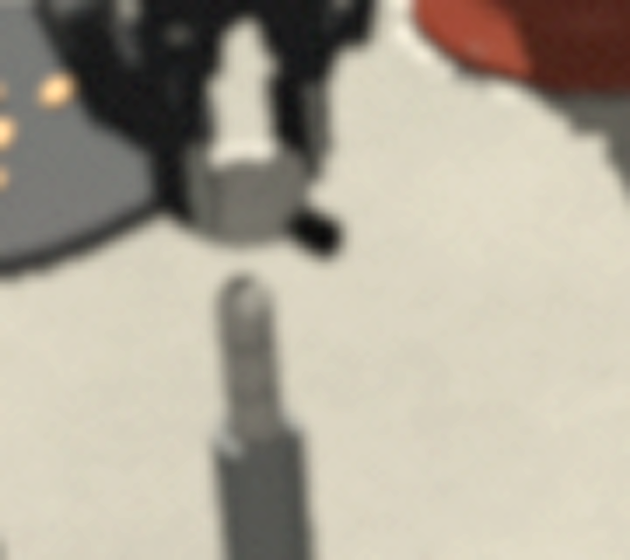

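```bash
python3 -m handwheel '[{"grip":20,"dx":-0.001,"dy":0.003,"dz":0.008,"rx":-0.001,"ry":-0.001,"rz":0.001},{"grip":20,"dx":0,"dy":0,"dz":0.008,"rx":0,"ry":0,"rz":0},{"grip":20,"dx":0,"dy":0,"dz":0.005,"rx":0,"ry":0,"rz":0},{"grip":20,"dx":0,"dy":0,"dz":0,"rx":0,"ry":0,"rz":0},{"grip":20,"dx":0,"dy":0,"dz":0,"rx":0,"ry":0,"rz":0}]'
python3 - <<'E'
from h import *
go([.5826,-.1583,.200],-49)
E
```

```text
time: 10.05
eef_pos: [0.5822, -0.1574, 0.2135]
ee_rot: [[0.754, 0.657, -0.002], [0.657, -0.754, 0.002], [-0.0, -0.002, -1.0]]
contact_force: [-0.4, 0.7, -1.5]
gripper_width: 0.0415
t 10.05 pos [ 0.5822 -0.1574  0.2135] jaw -48.93 tilt rx,ry(frac) [-0.0015  0.0002] w 0.0415 F [-0.4  0.7 -1.5] M [-0.09  0.04  0.04] q7 -0.27
d tool [-0.0002  0.001   0.0135] frac [-0.0003  0.0012  0.0169] rz frac to ang 0.001
```

```bash
python3 -m handwheel '[{"grip":20,"dx":0,"dy":0.0012,"dz":0.004,"rx":-0.001,"ry":0,"rz":0},{"grip":20,"dx":0,"dy":0,"dz":0.004,"rx":0,"ry":0,"rz":0},{"grip":20,"dx":0,"dy":0,"dz":0.004,"rx":0,"ry":0,"rz":0},{"grip":20,"dx":0,"dy":0,"dz":0.004,"rx":0,"ry":0,"rz":0},{"grip":20,"dx":0,"dy":0,"dz":0,"rx":0,"ry":0,"rz":0}]'
python3 - <<'E'
from h import *
go([.5826,-.1583,.190],-49)
E
```

```text
time: 10.55
eef_pos: [0.583, -0.1582, 0.1998]
ee_rot: [[0.754, 0.657, -0.0], [0.657, -0.754, 0.0], [0.0, -0.0, -1.0]]
contact_force: [-0.4, 0.2, -1.8]
gripper_width: 0.0413
t 10.55 pos [ 0.583  -0.1582  0.1998] jaw -48.92 tilt rx,ry(frac) [-0.0001 -0.    ] w 0.0413 F [-0.4  0.2 -1.8] M [-0.01  0.02 -0.03] q7 -0.26
d tool [-0.0004 -0.0002  0.0098] frac [-0.0005 -0.0003  0.0122] rz frac to ang 0.001
```

```bash
python3 -m handwheel '[{"grip":20,"dx":0,"dy":0,"dz":0.005,"rx":0,"ry":0,"rz":0},{"grip":20,"dx":0,"dy":0,"dz":0.005,"rx":0,"ry":0,"rz":0},{"grip":20,"dx":0,"dy":0,"dz":0.005,"rx":0,"ry":0,"rz":0},{"grip":20,"dx":0,"dy":0,"dz":0.005,"rx":0,"ry":0,"rz":0},{"grip":20,"dx":0,"dy":0,"dz":0,"rx":0,"ry":0,"rz":0}]'
python3 - <<'E'
from h import *
go([.5826,-.1583,.150],-49)
p,d=save('scene','s6')
b=cv2.resize(p[140:220,190:280,::-1],None,fx=7,fy=7,interpolation=cv2.INTER_CUBIC); cv2.imwrite('pics/s6c.png',cv2.convertScaleAbs(b,alpha=1.5))
E
```

```text
time: 11.05
eef_pos: [0.583, -0.1583, 0.1823]
ee_rot: [[0.754, 0.657, -0.0], [0.657, -0.754, -0.0], [-0.0, -0.0, -1.0]]
contact_force: [-0.1, 1.0, -1.1]
gripper_width: 0.0412
t 11.05 pos [ 0.583  -0.1583  0.1823] jaw -48.92 tilt rx,ry(frac) [-0.0001  0.0001] w 0.0412 F [-0.1  1.  -1.1] M [-0.02  0.03  0.  ] q7 -0.25
d tool [-0.0003 -0.0003  0.0323] frac [-0.0003 -0.0003  0.0404] rz frac to ang 0.001
```

View pics/s6c.png

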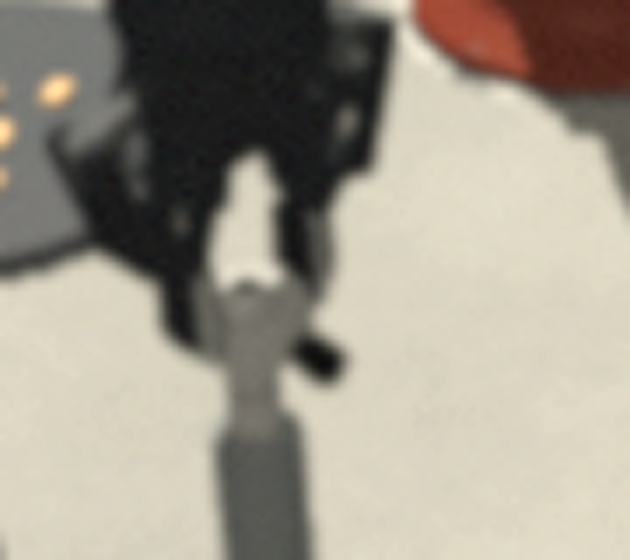

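```bash
python3 -m handwheel '[{"grip":20,"dx":0,"dy":0,"dz":0.007,"rx":0,"ry":0,"rz":0},{"grip":20,"dx":0,"dy":0,"dz":0.01,"rx":0,"ry":0,"rz":0},{"grip":20,"dx":0,"dy":0,"dz":0.01,"rx":0,"ry":0,"rz":0},{"grip":20,"dx":0,"dy":0,"dz":0.008,"rx":0,"ry":0,"rz":0},{"grip":20,"dx":0,"dy":0,"dz":0,"rx":0,"ry":0,"rz":0},{"grip":20,"dx":0,"dy":0,"dz":0,"rx":0,"ry":0,"rz":0}]'
python3 - <<'E'
from h import *
go([.5826,-.1583,.145],-49)
E
```

```text
time: 11.7
eef_pos: [0.5831, -0.1584, 0.1517]
ee_rot: [[0.754, 0.657, -0.0], [0.657, -0.754, -0.0], [-0.0, -0.0, -1.0]]
contact_force: [0.3, -0.7, -1.6]
gripper_width: 0.0417
t 11.7 pos [ 0.5831 -0.1584  0.1517] jaw -48.92 tilt rx,ry(frac) [-0.      0.0002] w 0.0417 F [ 0.3 -0.7 -1.6] M [-0.09  0.   -0.08] q7 -0.22
d tool [-0.0003 -0.0004  0.0067] frac [-0.0004 -0.0005  0.0084] rz frac to ang 0.001
```

```bash
python3 -m handwheel '[{"grip":20,"dx":0,"dy":0,"dz":0.003,"rx":0,"ry":0,"rz":0},{"grip":20,"dx":0,"dy":0,"dz":0.003,"rx":0,"ry":0,"rz":0},{"grip":20,"dx":0,"dy":0,"dz":0.001,"rx":0,"ry":0,"rz":0},{"grip":20,"dx":0,"dy":0,"dz":0,"rx":0,"ry":0,"rz":0}]'
python3 -m handwheel '[{"grip":20,"dx":0,"dy":0,"dz":0.0015,"rx":0,"ry":0,"rz":0},{"grip":20,"dx":0,"dy":0,"dz":0,"rx":0,"ry":0,"rz":0}]'
python3 - <<'E'
from h import *
go([.5826,-.1583,.145],-49)
E
```

```text
time: 12.1
eef_pos: [0.5836, -0.1586, 0.1463]
ee_rot: [[0.754, 0.657, 0.001], [0.657, -0.754, -0.001], [0.0, 0.001, -1.0]]
contact_force: [-0.3, -0.2, -1.4]
gripper_width: 0.0412
time: 12.3
eef_pos: [0.5837, -0.1587, 0.1452]
ee_rot: [[0.754, 0.657, 0.002], [0.657, -0.754, -0.001], [0.001, 0.002, -1.0]]
contact_force: [-0.5, -0.3, -1.0]
gripper_width: 0.0414
t 12.3 pos [ 0.5837 -0.1587  0.1452] jaw -48.92 tilt rx,ry(frac) [ 0.001  -0.0005] w 0.0414 F [-0.5 -0.3 -1. ] M [-0.02  0.01 -0.  ] q7 -0.22
d tool [-0.0006 -0.001   0.0002] frac [-0.0008 -0.0013  0.0003] rz frac to ang 0.001
```

```bash
python3 -m handwheel '[{"grip":20,"dx":-0.0008,"dy":-0.0008,"dz":0.001,"rx":0.001,"ry":0,"rz":0},{"grip":20,"dx":0,"dy":0,"dz":0,"rx":0,"ry":0,"rz":0}]'
python3 -m handwheel '[{"grip":20,"dx":0,"dy":0,"dz":0.001,"rx":0,"ry":0,"rz":0},{"grip":20,"dx":0,"dy":0,"dz":0,"rx":0,"ry":0,"rz":0}]'
python3 -m handwheel '[{"grip":20,"dx":0,"dy":0,"dz":0.001,"rx":0,"ry":0,"rz":0},{"grip":20,"dx":0,"dy":0,"dz":0,"rx":0,"ry":0,"rz":0}]'
```

```text
time: 12.5
eef_pos: [0.5831, -0.1586, 0.1446]
ee_rot: [[0.754, 0.657, 0.001], [0.657, -0.754, 0.0], [0.001, 0.001, -1.0]]
contact_force: [-0.1, 0.1, -1.5]
gripper_width: 0.0414
time: 12.7
eef_pos: [0.5832, -0.1587, 0.1447]
ee_rot: [[0.754, 0.657, 0.002], [0.657, -0.754, 0.001], [0.002, 0.001, -1.0]]
contact_force: [0.3, 0.2, -1.8]
gripper_width: 0.0418
time: 12.9
eef_pos: [0.5833, -0.1587, 0.1446]
ee_rot: [[0.754, 0.657, 0.003], [0.657, -0.754, 0.001], [0.003, 0.001, -1.0]]
contact_force: [0.2, -0.0, -0.8]
gripper_width: 0.0415
```

TCP height has stopped falling at 0.1446, the predicted seating height, so I'm releasing.

```bash
python3 -m handwheel '[{"grip":60,"dx":0,"dy":0,"dz":0,"rx":0,"ry":0,"rz":0},{"grip":75,"dx":0,"dy":0,"dz":0,"rx":0,"ry":0,"rz":0},{"grip":75,"dx":0,"dy":0,"dz":0,"rx":0,"ry":0,"rz":0},{"grip":75,"dx":0,"dy":0,"dz":0,"rx":0,"ry":0,"rz":0}]'
python3 -m handwheel '[{"grip":75,"dx":0,"dy":0,"dz":-0.01,"rx":0,"ry":0,"rz":0},{"grip":75,"dx":0,"dy":0,"dz":-0.01,"rx":0,"ry":0,"rz":0},{"grip":75,"dx":0,"dy":0,"dz":-0.01,"rx":0,"ry":0,"rz":0},{"grip":75,"dx":0,"dy":0,"dz":0,"rx":0,"ry":0,"rz":0},{"grip":75,"dx":0,"dy":0,"dz":0,"rx":0,"ry":0,"rz":0}]'
python3 - <<'E'
from h import *
go([.5826,-.1583,.168],-49)
p,d=save('scene','s7')
b=cv2.resize(p[140:230,190:280,::-1],None,fx=6,fy=6,interpolation=cv2.INTER_CUBIC); cv2.imwrite('pics/s7c.png',cv2.convertScaleAbs(b,alpha=1.5))
E
```

```text
time: 13.3
eef_pos: [0.5837, -0.159, 0.1442]
ee_rot: [[0.754, 0.657, 0.003], [0.657, -0.754, 0.0], [0.003, 0.002, -1.0]]
contact_force: [0.3, -0.3, -0.1]
gripper_width: 0.0638
time: 13.8
eef_pos: [0.5842, -0.1594, 0.1712]
ee_rot: [[0.754, 0.657, 0.005], [0.657, -0.754, -0.001], [0.003, 0.004, -1.0]]
contact_force: [1.0, 0.2, -0.7]
gripper_width: 0.0641
t 13.8 pos [ 0.5842 -0.1594  0.1712] jaw -48.92 tilt rx,ry(frac) [ 0.0025 -0.0022] w 0.0641 F [ 1.   0.2 -0.7] M [-0.01  0.01  0.01] q7 -0.24
d tool [-0.0005 -0.0018  0.0032] frac [-0.0006 -0.0023  0.0039] rz frac to ang 0.001
```

View pics/s7c.png

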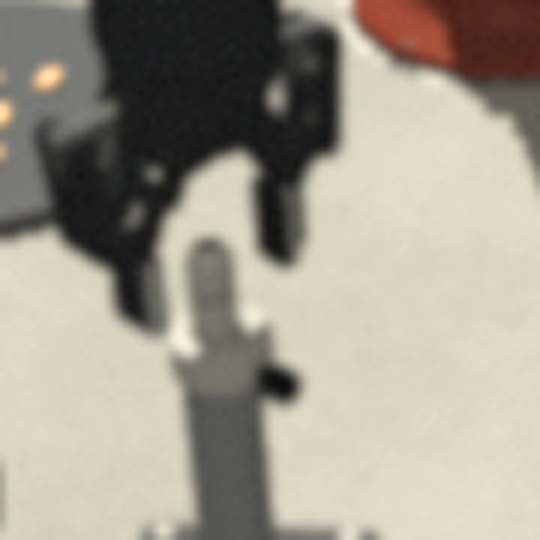

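```bash
python3 -m handwheel '[{"grip":75,"dx":-0.0013,"dy":-0.0018,"dz":0.004,"rx":0.0025,"ry":-0.002,"rz":0},{"grip":75,"dx":0,"dy":0,"dz":0.003,"rx":0,"ry":0,"rz":0},{"grip":75,"dx":0,"dy":0,"dz":0,"rx":0,"ry":0,"rz":0}]'
python3 - <<'E'
from h import *
go([.5824,-.1590,.165],-49)
E
```

```text
time: 14.15
eef_pos: [0.5819, -0.1588, 0.1645]
ee_rot: [[0.754, 0.657, -0.001], [0.657, -0.754, 0.001], [-0.0, -0.001, -1.0]]
contact_force: [-0.6, -1.1, -0.6]
gripper_width: 0.064
t 14.15 pos [ 0.5819 -0.1588  0.1645] jaw -48.92 tilt rx,ry(frac) [-0.0008  0.0003] w 0.064 F [-0.6 -1.1 -0.6] M [-0.02 -0.02 -0.01] q7 -0.23
d tool [ 0.0002  0.0005 -0.0005] frac [ 0.0003  0.0006 -0.0006] rz frac to ang 0.001
```

```bash
python3 -m handwheel '[{"grip":30,"dx":0,"dy":0.0004,"dz":0,"rx":-0.0008,"ry":0,"rz":0},{"grip":26,"dx":0,"dy":0,"dz":0,"rx":0,"ry":0,"rz":0},{"grip":22,"dx":0,"dy":0,"dz":0,"rx":0,"ry":0,"rz":0},{"grip":20,"dx":0,"dy":0,"dz":0,"rx":0,"ry":0,"rz":0},{"grip":10,"dx":0,"dy":0,"dz":0,"rx":0,"ry":0,"rz":0},{"grip":5,"dx":0,"dy":0,"dz":0,"rx":0,"ry":0,"rz":0},{"grip":5,"dx":0,"dy":0,"dz":0,"rx":0,"ry":0,"rz":0},{"grip":5,"dx":0,"dy":0,"dz":0,"rx":0,"ry":0,"rz":0}]'
python3 - <<'E'
from h import *
go([.5824,-.1590,.165],-49)
p,d=save('scene','s8')
b=cv2.resize(p[140:230,190:280,::-1],None,fx=6,fy=6,interpolation=cv2.INTER_CUBIC); cv2.imwrite('pics/s8c.png',cv2.convertScaleAbs(b,alpha=1.5))
E
```

```text
time: 14.95
eef_pos: [0.5825, -0.1597, 0.164]
ee_rot: [[0.754, 0.657, 0.0], [0.657, -0.754, -0.002], [-0.001, 0.001, -1.0]]
contact_force: [-0.4, -0.5, 0.4]
gripper_width: 0.0185
t 14.95 pos [ 0.5825 -0.1597  0.164 ] jaw -48.94 tilt rx,ry(frac) [0.0009 0.0007] w 0.0185 F [-0.4 -0.5  0.4] M [-0.11 -0.09 -0.03] q7 -0.23
d tool [ 0.0004 -0.0006 -0.001 ] frac [ 0.0005 -0.0007 -0.0012] rz frac to ang 0.001
```

View pics/s8c.png

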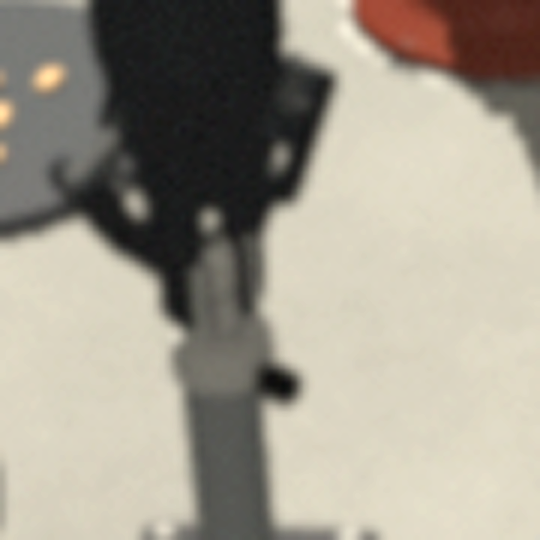

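Run:
```python
import cv2,numpy as np
a=cv2.imread('pics/top0.png');b=cv2.imread('pics/scene0.png')
z=lambda i,x,y:cv2.convertScaleAbs(cv2.resize(i[y:y+25,x:x+25],None,fx=16,fy=16,interpolation=cv2.INTER_CUBIC),alpha=1.3)
top=np.hstack([z(a,313,195),z(a,160,190)]);bot=np.hstack([z(b,213,175),z(b,355,143)])
cv2.imwrite('pics/tips_t.png',top);cv2.imwrite('pics/tips_s.png',bot)
```

```text
(no output)
```

View pics/tips_t.png

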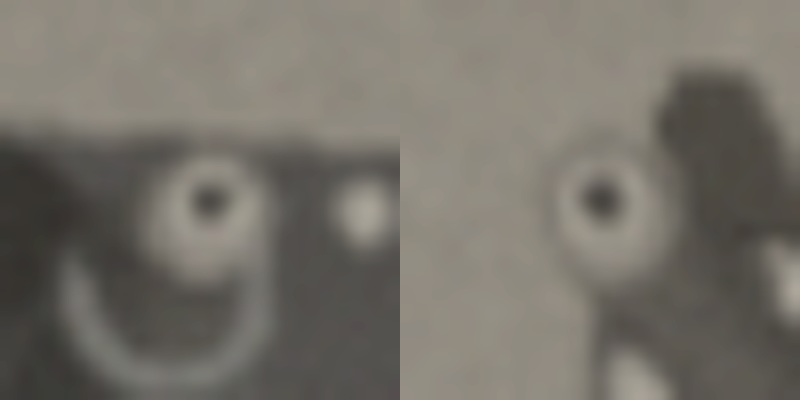

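View pics/tips_s.png

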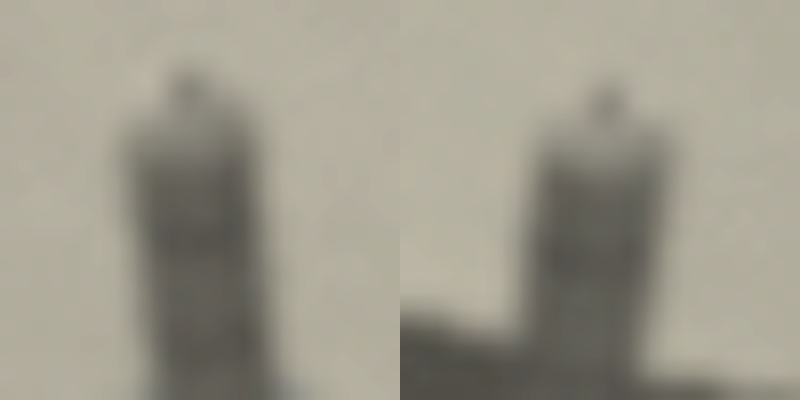

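```bash
cat >> h.py <<'E'
def tri(t,s):
    A=[];B=[]
    for n,(u,v) in(('top',t),('scene',s)):
        m=camera_model(n);o=np.linalg.inv(np.array(m['world_to_cam']))[:3,3];d=pt(m,u,v,1.)-o;d/=np.linalg.norm(d)
        P=np.eye(3)-np.outer(d,d);A.append(P);B.append(P@o)
    return np.linalg.lstsq(np.vstack(A),np.hstack(B),rcond=None)[0]
E
python3 - <<'E'
from h import *
a=cv2.imread('pics/top0.png').astype(float).mean(2);b=cv2.imread('pics/scene0.png').astype(float).mean(2)
f=lambda u,v,x,y:((u+.5)/16-.5+x,(v+.5)/16-.5+y)
ft=f(209,200,313,195);fs=f(190,90,213,175);st=f(200,200,160,190);ss=f(206,103,355,143)
F=tri(ft,fs);G=tri(st,ss);print(F,G,G-F)
T=camera_model('top');S=camera_model('scene')
# residual transfer
rt=np.array(ft)-proj(T,[.5817,-.159,.202]);rs=np.array(fs)-proj(S,[.5817,-.159,.202]);print(rt,rs)
# each view, axis from plate holes
for z in(.26,.265,.27,.275,.28,.285): print(z,np.round(np.array(st)-rt-proj(T,[.599,.1854,z]),2),np.round(np.array(ss)-rs-proj(S,[.599,.1854,z]),2))
E
```

```text
[ 0.58179972 -0.15868673  0.20115322] [0.59881854 0.18528081 0.27938979] [0.01701883 0.34396754 0.07823657]
[-0.01747944  0.03142491] [0.30454873 0.31347089]
0.26 [-1.56 -1.92] [ 0.49 -7.52]
0.265 [-1.16 -1.42] [ 0.26 -5.68]
0.27 [-0.74 -0.92] [ 0.03 -3.84]
0.275 [-0.33 -0.41] [-0.2  -1.98]
0.28 [0.09 0.1 ] [-0.43 -0.12]
0.285 [0.51 0.62] [-0.67  1.76]
```

```bash
python3 -m handwheel '[{"grip":5,"dx":0,"dy":0,"dz":-0.003,"rx":0,"ry":0,"rz":0},{"grip":5,"dx":0,"dy":0,"dz":-0.004,"rx":0,"ry":0,"rz":0},{"grip":5,"dx":0,"dy":0,"dz":-0.004,"rx":0,"ry":0,"rz":0},{"grip":5,"dx":0,"dy":0,"dz":0,"rx":0,"ry":0,"rz":0}]'
python3 - <<'E'
from h import *
go([.5825,-.1597,.2423],-49)
d=np.load('pics/top0.npy');T=camera_model('top')
for u,v in((325.6,206.9),(172,202)):
    u0,v0=int(round(u)),int(round(v)); P=[pt(T,i,j,d[j,i])[2] for i in range(u0-1,u0+2) for j in range(v0-1,v0+2)]; print(np.median(P),np.std(P))
E
```

```text
time: 15.4
eef_pos: [0.5822, -0.1597, 0.1717]
ee_rot: [[0.754, 0.657, -0.002], [0.657, -0.754, -0.002], [-0.003, 0.001, -1.0]]
contact_force: [0.7, -1.1, -3.1]
gripper_width: 0.0185
t 15.4 pos [ 0.5822 -0.1597  0.1717] jaw -48.95 tilt rx,ry(frac) [0.0005 0.0017] w 0.0185 F [ 0.7 -1.1 -3.1] M [-0.19 -0.24 -0.02] q7 -0.24
d tool [ 0.      0.0003 -0.0706] frac [ 0.      0.0004 -0.0883] rz frac to ang 0.001
0.2023503600675871 0.0020421511867299603
0.27772796446485715 0.002298560231351085
```

```bash
python3 -m handwheel '[{"grip":5,"dx":0,"dy":0,"dz":-0.005,"rx":0.0003,"ry":0.0015,"rz":0},{"grip":5,"dx":0,"dy":0,"dz":-0.006,"rx":0,"ry":0,"rz":0},{"grip":5,"dx":0,"dy":0,"dz":-0.006,"rx":0,"ry":0,"rz":0},{"grip":5,"dx":0,"dy":0,"dz":-0.005,"rx":0,"ry":0,"rz":0},{"grip":5,"dx":0,"dy":0,"dz":0,"rx":0,"ry":0,"rz":0}]'
python3 - <<'E'
from h import *
go([.5825,-.1597,.2423],-49)
E
```

```text
time: 15.9
eef_pos: [0.582, -0.1596, 0.1907]
ee_rot: [[0.754, 0.657, -0.0], [0.657, -0.754, -0.0], [-0.0, 0.0, -1.0]]
contact_force: [1.3, -0.8, -2.5]
gripper_width: 0.0183
t 15.9 pos [ 0.582  -0.1596  0.1907] jaw -48.95 tilt rx,ry(frac) [0.0001 0.0002] w 0.0183 F [ 1.3 -0.8 -2.5] M [-0.22 -0.23 -0.04] q7 -0.25
d tool [ 0.0003  0.0004 -0.0516] frac [ 0.0004  0.0005 -0.0644] rz frac to ang 0.001
```

```bash
python3 -m handwheel '[{"grip":5,"dx":0.0003,"dy":0.0003,"dz":-0.005,"rx":0,"ry":0,"rz":0},{"grip":5,"dx":0,"dy":0,"dz":-0.006,"rx":0,"ry":0,"rz":0},{"grip":5,"dx":0,"dy":0,"dz":-0.006,"rx":0,"ry":0,"rz":0},{"grip":5,"dx":0,"dy":0,"dz":-0.005,"rx":0,"ry":0,"rz":0},{"grip":5,"dx":0,"dy":0,"dz":0,"rx":0,"ry":0,"rz":0}]'
python3 - <<'E'
from h import *
go([.5825,-.1597,.2423],-49)
E
python3 -m handwheel '[{"grip":5,"dx":0.0003,"dy":0.0003,"dz":-0.005,"rx":0,"ry":0,"rz":0},{"grip":5,"dx":0,"dy":0,"dz":-0.006,"rx":0,"ry":0,"rz":0},{"grip":5,"dx":0,"dy":0,"dz":-0.006,"rx":0,"ry":0,"rz":0},{"grip":5,"dx":0,"dy":0,"dz":-0.005,"rx":0,"ry":0,"rz":0},{"grip":5,"dx":0,"dy":0,"dz":0,"rx":0,"ry":0,"rz":0}]'
python3 - <<'E'
from h import *
go([.5825,-.1597,.2423],-49)
E
```

```text
time: 16.4
eef_pos: [0.582, -0.1596, 0.21]
ee_rot: [[0.754, 0.657, -0.001], [0.657, -0.754, -0.0], [-0.001, -0.0, -1.0]]
contact_force: [1.3, -0.6, -2.8]
gripper_width: 0.0187
t 16.4 pos [ 0.582  -0.1596  0.21  ] jaw -48.96 tilt rx,ry(frac) [-0.0003  0.0004] w 0.0187 F [ 1.3 -0.6 -2.8] M [-0.23 -0.25  0.  ] q7 -0.26
d tool [ 0.0003  0.0004 -0.0323] frac [ 0.0003  0.0005 -0.0403] rz frac to ang 0.0
time: 16.9
eef_pos: [0.5821, -0.1596, 0.2291]
ee_rot: [[0.754, 0.657, -0.001], [0.657, -0.754, 0.0], [-0.001, -0.001, -1.0]]
contact_force: [0.9, -0.8, -2.8]
gripper_width: 0.0184
t 16.9 pos [ 0.5821 -0.1596  0.2291] jaw -48.96 tilt rx,ry(frac) [-0.0007  0.0007] w 0.0184 F [ 0.9 -0.8 -2.8] M [-0.22 -0.2  -0.  ] q7 -0.28
d tool [ 0.0002  0.0004 -0.0132] frac [ 0.0003  0.0005 -0.0165] rz frac to ang 0.0
```

Run:
```python
from h import *
im=[];D=[]
for i in range(6):
    p,d=grab_frame('scene'); im.append(p.astype(float));D.append(d)
s=np.mean(im,0)[:,:,::-1]; np.save('pics/s9avg.npy',s); np.save('pics/s9d.npy',np.array(D))
im=[];D=[]
for i in range(6):
    p,d=grab_frame('top'); im.append(p.astype(float));D.append(d)
t=np.mean(im,0)[:,:,::-1]; np.save('pics/t9avg.npy',t); np.save('pics/t9d.npy',np.array(D))
c=cv2.convertScaleAbs(cv2.resize(s[120:260,180:400].astype(np.uint8),None,fx=3.6,fy=3.6,interpolation=cv2.INTER_CUBIC),alpha=1.5);cv2.imwrite('pics/s9.png',c)
z=lambda i,x,y:cv2.convertScaleAbs(cv2.resize(i[y:y+25,x:x+25].astype(np.uint8),None,fx=16,fy=16,interpolation=cv2.INTER_CUBIC),alpha=1.5)
cv2.imwrite('pics/s9t.png',np.hstack([z(s,208,145),z(s,355,143)]))
print(get_obs()['eef_pos'])
```

```text
[ 0.58199322 -0.15956084  0.22825864]
```

View pics/s9.png

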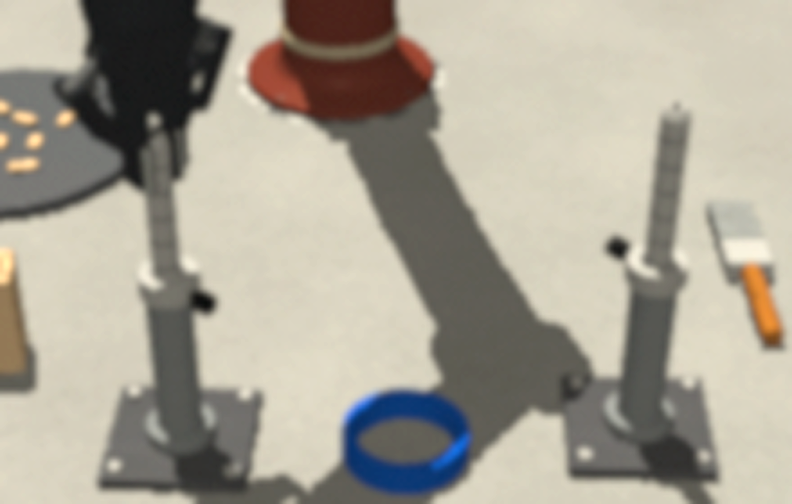

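View pics/s9t.png

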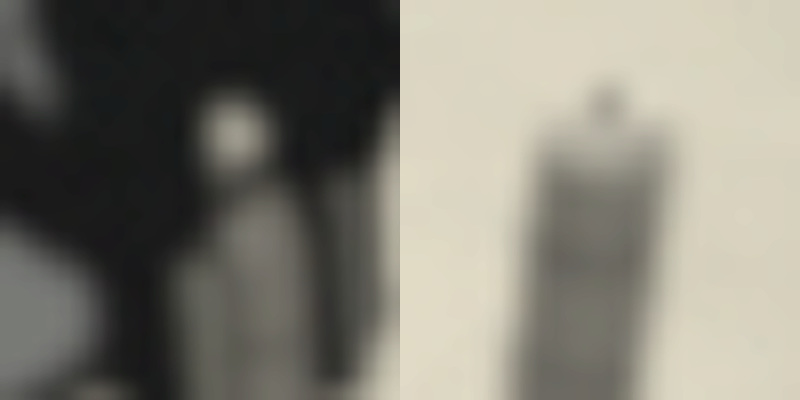

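Run:
```python
from h import *
from scipy.ndimage import map_coordinates,gaussian_filter1d
from scipy.signal import find_peaks
S=camera_model('scene');s=np.load('pics/s9avg.npy').mean(2)
c=np.linalg.inv(np.array(S['world_to_cam']))[:3,3]
zs=np.arange(.14,.30,.0005)
for nm,ax in(('free',(.5818,-.1592)),('set',(.599,.1853))):
    ax=np.array(ax);d=c[:2]-ax;d/=np.linalg.norm(d);t=np.array([-d[1],d[0]])
    pr=0
    for w in np.linspace(-.004,.004,5):
        uv=np.array([proj(S,np.append(ax+d*.0095+t*w,z)) for z in zs]); pr=pr+map_coordinates(s,[uv[:,1],uv[:,0]],order=3)/5
    hp=gaussian_filter1d(pr,2)-gaussian_filter1d(pr,14)
    k,_=find_peaks(-hp,prominence=1); print(nm,[(round(zs[i]*1000,1),round(hp[i],1)) for i in k])
    k,_=find_peaks(hp,prominence=1); print(nm,'bright',[(round(zs[i]*1000,1),round(hp[i],1)) for i in k])
# depth in top of set tip
D=np.load('pics/t9d.npy');T=camera_model('top');t9=np.load('pics/t9avg.npy')
for j in range(200,207): print([round(float(pt(T,i,j,np.median(D[:,j,i]))[2]),4) for i in range(169,176)])
d=np.load('pics/top0.npy');print()
for j in range(204,212): print([round(float(pt(T,i,j,d[j,i])[2]),4) for i in range(322,330)])
```

```text
free [(np.float64(164.0), np.float64(-5.3)), (np.float64(185.5), np.float64(-3.3)), (np.float64(205.5), np.float64(-3.3)), (np.float64(227.0), np.float64(-3.1)), (np.float64(245.5), np.float64(-2.3)), (np.float64(273.0), np.float64(-13.4)), (np.float64(292.0), np.float64(-12.3))]
free bright [(np.float64(153.5), np.float64(7.3)), (np.float64(177.5), np.float64(1.9)), (np.float64(195.0), np.float64(2.0)), (np.float64(218.5), np.float64(2.9)), (np.float64(238.0), np.float64(1.0)), (np.float64(263.5), np.float64(4.0)), (np.float64(282.5), np.float64(21.2))]
set [(np.float64(160.5), np.float64(-10.1)), (np.float64(177.5), np.float64(-2.8)), (np.float64(197.5), np.float64(-2.9)), (np.float64(217.5), np.float64(-3.0)), (np.float64(237.5), np.float64(-3.0)), (np.float64(258.0), np.float64(-4.3)), (np.float64(269.0), np.float64(-8.0)), (np.float64(284.0), np.float64(-0.1))]
set bright [(np.float64(151.5), np.float64(20.5)), (np.float64(170.5), np.float64(0.3)), (np.float64(188.5), np.float64(2.0)), (np.float64(207.0), np.float64(1.7)), (np.float64(226.5), np.float64(1.8)), (np.float64(248.5)
[... 340 characters left out ...]
.2784, 0.2785]
[0.2737, 0.2766, 0.28, 0.2768, 0.2783, 0.2793, 0.2756]
[-0.0021, 0.2751, 0.2787, 0.2771, 0.2763, 0.2779, 0.275]
[0.0017, 0.268, 0.2767, 0.2733, 0.2742, 0.2734, 0.2742]

[0.0128, 0.1912, 0.1973, 0.1983, 0.2011, 0.1965, 0.0048, 0.0119]
[0.1936, 0.1951, 0.2038, 0.2003, 0.2064, 0.1996, 0.2015, 0.0098]
[0.1987, 0.2032, 0.2018, 0.2036, 0.1975, 0.2037, 0.1963, 0.1919]
[0.2006, 0.2005, 0.1998, 0.2024, 0.2005, 0.2018, 0.2016, 0.1964]
[0.1947, 0.202, 0.2036, 0.2005, 0.2039, 0.2039, 0.2026, 0.1987]
[0.1976, 0.1985, 0.1981, 0.2024, 0.1986, 0.1988, 0.2004, 0.1977]
[0.1925, 0.1937, 0.1957, 0.2001, 0.2033, 0.202, 0.1981, 0.1379]
[0.1854, 0.1944, 0.1955, 0.1928, 0.1946, 0.1972, 0.186, 0.1366]
```

```bash
python3 -m handwheel '[{"grip":5,"dx":0.0002,"dy":0.0003,"dz":-0.004,"rx":-0.0005,"ry":0.0005,"rz":0},{"grip":5,"dx":0,"dy":0,"dz":-0.004,"rx":0,"ry":0,"rz":0},{"grip":5,"dx":0,"dy":0,"dz":-0.004,"rx":0,"ry":0,"rz":0},{"grip":5,"dx":0,"dy":0,"dz":-0.003,"rx":0,"ry":0,"rz":0},{"grip":5,"dx":0,"dy":0,"dz":0,"rx":0,"ry":0,"rz":0},{"grip":5,"dx":0,"dy":0,"dz":0,"rx":0,"ry":0,"rz":0}]'
cat > prof.py <<'E'
from h import *
from scipy.ndimage import map_coordinates,gaussian_filter1d
import sys
S=camera_model('scene');im=[];zz=[]
for i in range(10):
    im.append(grab_frame('scene')[0].astype(float)); zz.append(get_obs()['eef_pos'][2])
s=np.mean(im,0).mean(2); np.save('pics/%s.npy'%sys.argv[1],np.mean(im,0))
print('TCP z',np.mean(zz),np.std(zz))
c=np.linalg.inv(np.array(S['world_to_cam']))[:3,3]
zs=np.arange(.15,.275,.0005); H=[]
for nm,ax in(('free',(.5818,-.1592)),('set',(.599,.1853))):
    ax=np.array(ax);d=c[:2]-ax;d/=np.linalg.norm(d);t=np.array([-d[1],d[0]]);pr=0
    for w in np.linspace(-.006,.006,9):
        uv=np.array([proj(S,np.append(ax+d*.009+t*w,z)) for z in zs]); pr=pr+map_coordinates(s,[uv[:,1],uv[:,0]],order=3)/9
    h=gaussian_filter1d(pr,3)-gaussian_filter1d(pr,14);H.append(h)
    m=(zs>.168)&(zs<.236); A=np.c_[np.sin(2*np.pi*zs/.02),np.cos(2*np.pi*zs/.02),np.ones(len(zs)),zs][m]
    q=np.linalg.lstsq(A,h[m],rcond=None)[0]
    ph=np.arctan2(-q[0],-q[1])/2/np.pi*20; print(nm,'line phase mm',ph%20,'amp',np.hypot(q[0],q[1]))
    i=[k for k in range(1,len(h)-1) if h[k]<h[k-1] and h[k]<=h[k+1]]; print([round(zs[k]*1000,1) for k in i])
E
python3 prof.py p1; python3 -c "
from h import *
go([.5825,-.1597,.241],-49)"
```

```text
time: 18.1
eef_pos: [0.5819, -0.1595, 0.2404]
ee_rot: [[0.754, 0.657, -0.002], [0.657, -0.754, -0.0], [-0.002, -0.002, -1.0]]
contact_force: [1.3, -1.5, -4.8]
gripper_width: 0.0186
TCP z 0.24037603750461045 1.2452114536174079e-05
free line phase mm 17.4294622553028 amp 2.4020155514704484
[np.float64(161.0), np.float64(176.5), np.float64(197.5), np.float64(217.5), np.float64(238.5), np.float64(256.5)]
set line phase mm 17.41832998602805 amp 1.935829568072752
[np.float64(160.5), np.float64(177.0), np.float64(197.5), np.float64(217.0), np.float64(237.5), np.float64(258.5), np.float64(267.5)]
t 18.6 pos [ 0.582  -0.1595  0.2404] jaw -48.97 tilt rx,ry(frac) [-0.001   0.0011] w 0.0186 F [ 0.3  0.1 -2.1] M [-0.19 -0.29  0.01] q7 -0.28
d tool [ 0.0003  0.0005 -0.0006] frac [ 0.0004  0.0006 -0.0008] rz frac to ang 0.0
```

```bash
python3 - <<'E'
from h import *
from scipy.ndimage import map_coordinates,gaussian_filter1d
S=camera_model('scene');I=np.load('pics/p1.npy');s=I.mean(2)
I0=cv2.imread('pics/scene0.png').astype(float).mean(2)
c=np.linalg.inv(np.array(S['world_to_cam']))[:3,3]
zs=np.arange(.005,.17,.0005);P={}
for nm,ax in(('free',(.5818,-.1592)),('set',(.599,.1853))):
    ax=np.array(ax);d=c[:2]-ax;d/=np.linalg.norm(d);t=np.array([-d[1],d[0]])
    pr=0
    for w in np.linspace(-.006,.006,9):
        uv=np.array([proj(S,np.append(ax+d*.02+t*w,z)) for z in zs]);pr=pr+map_coordinates(s,[uv[:,1],uv[:,0]],order=3)/9
    g=np.gradient(gaussian_filter1d(pr,3))
    k=[i for i in range(1,len(g)-1) if abs(g[i])>abs(g[i-1]) and abs(g[i])>=abs(g[i+1]) and abs(g[i])>.5]
    print(nm,[(round(zs[i]*1000,1),round(g[i],1)) for i in k])
# plate holes in scene, both plates, bright blobs
b=s; 
for nm,x0,x1,y0,y1 in(('free',205,255,220,260),('set',335,385,218,258)):
    c8=cv2.resize(b[y0:y1,x0:x1].astype(np.uint8),None,fx=8,fy=8,interpolation=cv2.INTER_CUBIC)
    c3=cv2.cvtColor(cv2.convertScaleAbs(c8,alpha=1.3),cv2.COLOR_GRAY2BGR);cv2.imwrite(f'pics/pl_{nm}.png',c3)
E
python3 -c "
import cv2,numpy as np
cv2.imwrite('pics/pl.png',np.hstack([cv2.imread('pics/pl_free.png'),cv2.imread('pics/pl_set.png')]))"
```

```text
free [(np.float64(7.5), np.float64(0.9)), (np.float64(139.0), np.float64(1.1)), (np.float64(155.0), np.float64(1.5)), (np.float64(163.5), np.float64(-1.4))]
set [(np.float64(12.5), np.float64(0.6)), (np.float64(23.0), np.float64(-0.5)), (np.float64(139.0), np.float64(1.1)), (np.float64(154.0), np.float64(2.8)), (np.float64(163.5), np.float64(-3.0))]
```

View pics/pl.png

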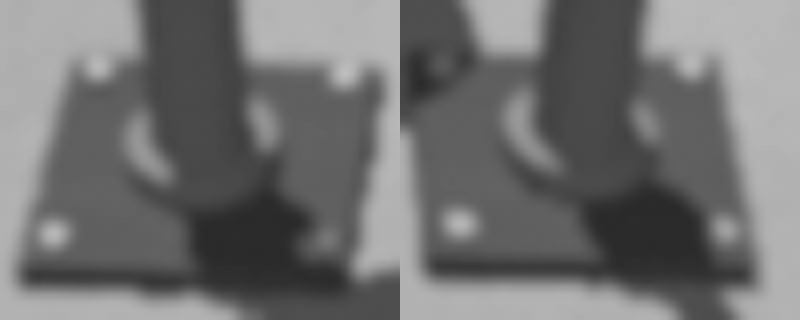

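Run:
```python
from h import *
from scipy.ndimage import map_coordinates
S=camera_model('scene')
s=np.mean([cv2.imread(f'pics/{n}.png').astype(float) for n in('scene0','scene1','s2','s3')],0).mean(2)
c=np.linalg.inv(np.array(S['world_to_cam']))[:3,3]
h=np.arange(-.022,.012,.0005)
def prof(ax,z0,r):
    ax=np.array(ax);d=c[:2]-ax;d/=np.linalg.norm(d);t=np.array([-d[1],d[0]]);pr=0
    for w in np.linspace(-.002,.002,5):
        uv=np.array([proj(S,np.append(ax+d*r+t*w,z0+z)) for z in h]);pr=pr+map_coordinates(s,[uv[:,1],uv[:,0]],order=3)/5
    return pr
a=prof((.5818,-.1592),.202,0)
for Dz in np.arange(.074,.0811,.0005):
    b=prof((.599,.1853),.202+Dz,0)
    print(round(Dz*1000,1),'corr',np.corrcoef(a,b)[0,1].round(4), 'rms',np.sqrt(np.mean((a-a.mean()-b+b.mean())**2)).round(2))
# line phase shift from lowered state, tip region 165..190
```

```text
74.0 corr 0.9552 rms 6.56
74.5 corr 0.9619 rms 6.1
75.0 corr 0.9687 rms 5.59
75.5 corr 0.9751 rms 5.03
76.0 corr 0.981 rms 4.46
76.5 corr 0.986 rms 3.89
77.0 corr 0.99 rms 3.36
77.5 corr 0.9926 rms 2.93
78.0 corr 0.9939 rms 2.68
78.5 corr 0.9936 rms 2.66
79.0 corr 0.9919 rms 2.88
79.5 corr 0.9886 rms 3.29
80.0 corr 0.984 rms 3.81
80.5 corr 0.9783 rms 4.39
81.0 corr 0.9715 rms 4.98
```

Run:
```python
from h import *
from scipy.ndimage import map_coordinates,gaussian_filter1d
S=camera_model('scene')
s4=np.mean([cv2.imread(f'pics/{n}.png').astype(float) for n in('scene0','scene1','s2','s3')],0).mean(2)
p1=np.load('pics/p1.npy').mean(2)
c=np.linalg.inv(np.array(S['world_to_cam']))[:3,3]
h=np.arange(-.056,.008,.001)
def prof(s,ax,z0,r):
    ax=np.array(ax);d=c[:2]-ax;d/=np.linalg.norm(d);t=np.array([-d[1],d[0]]);pr=0
    for w in np.linspace(-.006,.006,9):
        uv=np.array([proj(S,np.append(ax+d*r+t*w,z0+z)) for z in h]);pr=pr+map_coordinates(s,[uv[:,1],uv[:,0]],order=3)/9
    return pr
A=prof(s4,(.5818,-.1592),.202,.009);B=prof(s4,(.599,.1853),.2785,.009);C=prof(p1,(.599,.1853),.2785,.009);D=prof(p1,(.5818,-.1592),.2785,.009)
for i in range(len(h)): print(round(h[i]*1000),A[i].round(1),B[i].round(1),C[i].round(1),D[i].round(1))
```

```text
-56 70.9 71.5 74.2 74.1
-55 71.5 72.0 74.7 74.7
-54 71.9 72.4 75.0 75.1
-53 72.3 72.6 75.2 75.3
-52 72.5 72.7 75.3 75.3
-51 72.5 72.8 75.4 75.3
-50 72.3 72.8 75.4 75.3
-49 71.9 72.7 75.4 75.3
-48 71.2 72.5 75.3 75.1
-47 70.4 72.2 74.9 74.6
-46 69.5 71.5 74.2 73.8
-45 68.7 70.5 73.1 72.6
-44 68.0 69.3 71.9 71.1
-43 67.6 68.2 70.7 69.6
-42 67.6 67.4 69.9 68.3
-41 67.9 67.1 69.6 67.3
-40 68.6 67.6 70.0 66.7
-39 69.5 68.6 71.0 66.6
-38 70.4 69.9 72.2 66.7
-37 71.2 71.0 73.3 66.9
-36 71.9 71.7 74.1 66.9
-35 72.4 72.2 74.6 66.9
-34 72.6 72.5 74.9 66.8
-33 72.7 72.7 75.1 66.5
-32 72.7 72.7 75.2 66.3
-31 72.7 72.7 75.2 66.2
-30 72.6 72.6 75.2 66.0
-29 72.3 72.5 75.1 65.9
-28 71.8 72.4 74.8 65.7
-27 70.8 72.2 74.3 65.4
-26 69.6 71.6 73.6 64.9
-25 68.3 70.6 72.6 64.2
-24 67.2 69.4 71.5 63.5
-23 66.6 68.2 70.3 62.9
-22 66.4 67.2 69.4 62.7
-21 66.8 66.7 69.0 62.8
-20 67.6 66.9 69.3 63.3
-19 68.8 67.6 70.0 63.8
-18 69.9 68.7 71.1 64.4
-17 70.7 69.9 72.2 64.9
-16 71.4 71.1 73.3 65.3
-15 71.9 71.9 74.2 65.5
-14 72.4 72.4 74.7 65.6
-13 73.1 72.6 75.0 65.8
-12 74.3 72.8 75.2 65.9
-11 76.1 73.3 75.6 66.2
-10 78.6 74.3 76.6 66.4
-9 81.6 76.2 78.6 66.4
-8 85.1 79.0 81.6 66.2
-7 88.9 82.9 85.6 65.7
-6 92.5 87.6 90.5 64.9
-5 95.7 92.6 95.6 63.9
-4 98.7 97.4 100.5 62.7
-3 101.5 101.9 104.9 61.4
-2 104.2 105.7 108.8 59.9
-1 106.8 109.0 112.3 58.3
0 109.3 111.8 115.2 56.2
1 111.5 114.0 117.6 53.5
2 113.5 115.8 119.5 49.8
3 115.3 117.5 121.2 46.0
4 117.1 119.2 122.9 43.0
5 119.1 121.0 124.6 41.6
6 121.8 123.2 126.8 42.1
7 124.8 125.7 129.4 44.7
```

```bash
python3 -m handwheel '[{"grip":5,"dx":0,"dy":0,"dz":-0.0012,"rx":0,"ry":0,"rz":0},{"grip":5,"dx":0,"dy":0,"dz":0,"rx":0,"ry":0,"rz":0},{"grip":5,"dx":0,"dy":0,"dz":0,"rx":0,"ry":0,"rz":0}]'
python3 prof.py p2
python3 - <<'E'
from h import *
go([.5825,-.1597,.2412],-49)
s=np.load('pics/p2.npy')[:,:,::-1]
cv2.imwrite('pics/s10.png',cv2.convertScaleAbs(cv2.resize(s[120:260,180:400].astype(np.uint8),None,fx=3.6,fy=3.6,interpolation=cv2.INTER_CUBIC),alpha=1.4))
E
```

```text
time: 18.9
eef_pos: [0.5819, -0.1595, 0.2411]
ee_rot: [[0.754, 0.656, -0.003], [0.656, -0.754, -0.0], [-0.002, -0.002, -1.0]]
contact_force: [0.2, -0.9, -3.3]
gripper_width: 0.0184
TCP z 0.2411707851819635 1.1462150135626606e-05
free line phase mm 17.75154027594931 amp 2.38760847396671
[np.float64(160.5), np.float64(177.0), np.float64(197.5), np.float64(217.5), np.float64(239.0), np.float64(258.0)]
set line phase mm 17.41468497711245 amp 1.9536149395733287
[np.float64(160.5), np.float64(177.0), np.float64(197.5), np.float64(217.5), np.float64(237.5), np.float64(258.5), np.float64(267.5)]
t 19.4 pos [ 0.582  -0.1595  0.2412] jaw -48.97 tilt rx,ry(frac) [-0.001   0.0012] w 0.0186 F [ 0.6 -1.1 -3.6] M [-0.28 -0.28  0.01] q7 -0.28
d tool [ 0.0003  0.0005 -0.    ] frac [ 0.0004  0.0006 -0.    ] rz frac to ang 0.0
```

View pics/s10.png

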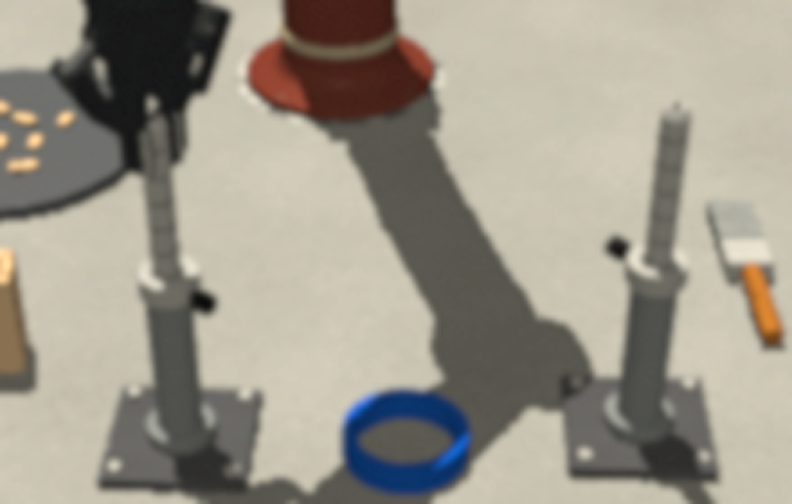

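The rod is drawn out with its ring lines level with the set rod's. The collar sits flat on the mouth at crop (170,275), well clear of the fingers, and everything else is where it was, so I'm handing in.

```bash
python3 -c "
from plant import sign_off,get_obs
print(sign_off()); o=get_obs(); print(o['time'],o['eef_pos'],o['gripper_width'])"
```

```text
the job is handed in; nothing more can be done
None
the job is handed in; nothing more can be done
```

I slipped the collar over the lowered rod, seated it on the tube mouth and let go. Then I gripped the rod above it, drew it about 77 mm straight up, and handed in at 19.4 s still holding it. Contact forces read at the end of each move stayed below 5 N.

**Last checks**
- The collar sits flat on the mouth: the tube/collar edge reads the same height on both props. It is well clear of the fingers, and the set prop, tape roll and brush look unmoved in the last picture.
- The TCP held steady at z 0.2412 m with the rod gripped, showing only the rod's weight, about 3 N.

**Where the checks disagreed**
- **Rod height:** the estimates of the lift needed differed. Matching the ring lines gave about 76.4 mm, depth readings about 77.2 mm, and comparing the rod tops in the first pictures about 78 mm. I stopped at 77.2 mm, so expect the tops to be level to about 1 mm either way.
- **Screw direction:** the loose collar's screw pointed away from the robot, not roughly towards it as the description says. I followed the pictures.

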